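Roll down an edge strip with the hand roller from the tool drawer

TASK

Pull the tool drawer open and take out the hand roller (the tool with the rubber wheel, not the burnishing block beside it). Roll it firmly along the whole edge strip of the panel in the jig, so that all six sections are pressed fully down onto the panel, then set the roller upright back on its two rest posts in the drawer and let go. Touch the strip only with the roller, leave the burnishing block on its rest and do not upset the other things on the bench; the drawer may stay open.

Things in the scene. Friction and masses are not known exactly. Their poses are not given: they have to be found in the camera images.
- cabinet: grey low one-drawer tool cabinet, fixed, 250 deep x 250 wide x 142 high. Origin: on the bench under the middle of its front face; its x axis points from the front into the cabinet (away from the robot), y to the left, z up. The cabinet stands to the left or to the right of the bench's middle, the jig on the other side
- drawer (a joint): opening of the drawer in m: 0 = shut, 0.170 = stop. Slides along the cabinet's -x with light friction (2 N, plus 6 N per m/s), stays where it is left. Tools lift out clear of the cabinet when it is open by 0.14 or more. Drawer front 218 wide, its top edge 128 above the bench; inner floor 22, side walls 58 above the bench
- drawer_handle (a point): middle of the drawer's steel bar handle, moves with the drawer. The bar is 10 thick and 100 long along the cabinet's y, its axis 52 in front of the drawer front (so 47 free behind it) and 116 above the bench, 26 below the cabinet's top
- rest_left (a point): rest at cabinet y = +50 in the drawer, moves with it: where the origin of the tool on it belongs, 78 behind the drawer's front face, 24 above the bench. A rest is two wooden posts, 14 thick x 44 wide (along cabinet y), centred 42 before and 42 behind this point, flat tops 98 above the bench; the handle's ends lie on them, the wheel hangs between
- rest_right (a point): the same at cabinet y = -50. The roller is on one of the rests, the burnishing block on the other; which is which varies
- roller: hand roller, 0.4 kg. Origin at the wheel's lowest point, z up. Wooden bar handle 100 long (along its x) x 26 wide, from 74 to 100 above the origin; under it a steel fork (56 wide, 59 high) and a rubber wheel, 50 diameter, 42 wide, axle along y at 25: it rolls along the handle's direction. On its rest its x lies along the cabinet's x. It cannot stand by itself on a flat top
- wheel (a joint): turning of the roller's wheel on its axle, rad, free both ways (rolling 25 mm is 1 rad)
- block: wooden burnishing block, about 0.35 kg, with the same bar handle at the same height, but a plain block 60 x 52 x 50 below it instead of a wheel; origin below its middle at the same height as the roller's. Not needed
- jig: plywood jig, fixed, base 130 x 230 x 18, holding a panel 22 thick on edge. Origin on the bench, 50 behind (+x of) the middle of the strip; the strip runs along the jig's y. All parts other than panel and strip are lower than 41
- strip_left (a point): end of the strip towards the jig's +y, on its centre line, at the height of the strip's top when fully seated (75 above the bench)
- strip_right (a point): the other end of the strip, towards the jig's -y, 180 from strip_left. The strip is 24 wide, dark wood, in six separate rigid sections, each 30 long and 10 thick, standing 4 to 6 above the seated height at the start
- section1 (a joint): how far section 1 (the one at strip_left) has been pressed down, m: 0 = 6 mm proud, 0.006 = fully seated at its stop. It needs about 8 N straight down to move and stays where it is left (no spring)
- section2 (a joint): the same for section 2, next to section 1
- section3 (a joint): the same for section 3
- section4 (a joint): the same for section 4
- section5 (a joint): the same for section 5
- section6 (a joint): the same for section 6, at strip_right
- crock: loose white pot with pencils, 64 diameter, 95 high, pencils to 172 above the bench, between cabinet and jig. Origin under its middle
- glue: loose glue bottle, 56 diameter, 190 high, between cabinet and jig, farther back. Origin under its middle
- tin: loose tin, 66 diameter, 70 high, on top of the cabinet (its top 212 above the bench). Origin under its middle
- stone: loose sharpening stone 55 x 150 x 28 lying along the near side of the jig. Origin under its middle, long along its y
- gouge: loose carving gouge 205 long, 26 high, lying along the far side of the jig, blade towards its x. Origin below its middle

How it is judged:
On the way, in this order (a step that is already met when the one before it is completed fails the run):
1. the drawer is open by 130 mm or more (value of joint drawer above 0.13 m), for 0.2 s.
2. the roller is lifted out of the drawer (height (world z) of roller above 0.09 m), for 0.1 s.
3. the roller has begun to roll along the strip: its wheel has turned by 2 rad (50 mm) over the jig (horizontal distance between roller and jig below 0.18 m and (value of joint wheel above 2 rad or value of joint wheel below -2 rad)).
4. all six sections are seated (value of joint each of section1, section2, section3, section4, section5, section6 above 0.0045 m), for 0.1 s.
At the end, for the whole second after the job is handed in: all six sections are pressed down to within 1.5 mm of fully seated, and the roller, released and at rest, is upright (within 7 degrees) on a rest in the drawer, its origin within 20 mm of the rest's point (all of step 4 and (distance between roller and rest_left below 0.02 m or distance between roller and rest_right below 0.02 m) and angle between roller's own z axis and vertical below 0.12 rad and linear speed of roller below 0.02 m/s); the robot touches nothing.
It fails at once if the strip, panel or jig touched with the fingers or arm (over 2 N) (contact force between any of the fingers, the arm and jig above 2 N).
It fails at once if the burnishing block lifted off its rest (height (world z) of block above 0.05 m).
It fails at once if the crock, glue bottle or tin shoved over 30 mm or tipped (distance of any of crock, glue, tin from where it was at the start of the episode above 0.03 m or angle between any of crock, glue, tin's own z axis and vertical above 0.4 rad).
It fails at once if the stone or gouge shoved over 40 mm (distance of any of stone, gouge from where it was at the start of the episode above 0.04 m).
It also fails if it takes over 61 s, if anything falls off the work surface, if the arm or the gripper's body presses on something with over 40 N, if the wrist force passes 120 N, or if a joint passes its speed limit or range.

ROBOT

A 6-joint arm with a two-finger parallel gripper is mounted at the origin on the work surface. World frame = base frame: x ahead of the robot, y to its left, z up, the work surface at z = 0. Lengths are in m, angles in rad, forces in N, time in s.
With the tool pointing down it reaches from about 0.325 to 0.75 m from the base axis. Payload 7.6 kg.
Tool frame: the origin (TCP) lies between the finger pads; the fingertips stand 25 mm ahead of it and the grasp point (between the pads) lies 6 mm ahead of it; x points along the fingers, z is the direction in which the jaws open and shut, and the axes are right-handed (so a half turn about x gives the same grasp; the last joint's range is limited). The gripper opens to 85 mm and grips with 20 to 120 N. Pads are 22 mm wide; open, the fingers measure 114 mm over their backs; the gripper's body (76 mm by 85 mm) begins 54 mm behind the grasp point. The pads swing forward as they close: fully open they stand 13 mm farther back than shut.
Start: joints at [-1.387, 0.052, 1.401, -0, 1.689, -0.07], TCP at [0.132, -0.508, 0.231] pointing down, gripper open.
Joint ranges: [-2.9, 2.9], [-0.91, 2.17], [0.12, 2.37], [-1.06, 4.2], [0.26, 2.73], [-2.93, 2.93]. Speed limits (rad/s): [2.57, 2.57, 3.01, 3.14, 3.14, 3.14].

INTERFACE

Orientations are given as [roll, pitch, yaw] about the fixed x, y, z axes, in that order (R = Rz(yaw) Ry(pitch) Rx(roll)).
In Python, from rig import telemetry, snapshot, order, models gives the robot as it stands.
- The arm moves only by the tool move_arm, never from a script. Its argument "series" is a list of rows, each a list of 3 entries, a list of its own where there are three numbers: the shift along the tool's x, y, z scaled (see below), then the turn, a rotation vector about the tool's x, y, z scaled (see below), then the opening, from 0 (shut) to 1 (fully open). In form: [[[x, y, z], [wx, wy, wz], claw], ...]. A call has exactly 10 rows; each row shifts and turns the pose as measured when the row begins, along the tool's axes as they then stand; what a row does not reach is not made up. The controller multiplies each number of a shift by 0.04 m and each number of a turn by 4 degrees. A row lasts 1/12 s, in which the tool goes at most 41.7 mm and 7.16 degrees, less where a joint would pass 70% of its speed; a pose out of reach is approached as far as the arm can. A call with a number of a shift or a turn outside -1 to 1 is refused whole. A call with a gripper value outside its range is refused whole. The fingers move at their own pace and stop on an object; "grip_force" is the grip in N (left out, the last holds). Time passes only in rows, so rows that do not move let the fingers close, or fill a call up. It gives the time, the measured TCP pose, the force and the opening at its end, in the units of the state.
- telemetry.get_obs(): the state, without advancing time (a new reading comes with each control period).
- snapshot(name): name is "scene" or "top" or "wrist"; returns a dict with "image" (420x560x3 uint8, red, green, blue), "fx", "fy", "cx", "cy" (pixels), "R" (3x3) and "t" (3): a world point X has camera coordinates R X + t; the wrist camera has in their place "tool_from_camera" (4x4, takes a point from camera to tool coordinates, whose origin is the TCP and whose axes are the tool frame's). Camera axes: x right, y down, z forward; pixel columns grow to the right and rows downward; lengths in m; the calibration is good to about 2 mm. A picture is of the moment at which its call begins: read the wrist's pose just before it. There is no depth.
- order.sign_off(): hands the job in, once; it reports no verdict.
Trained networks look in the newest picture that a camera, given by its name, has taken for a name from the list of things; names that differ only in an ending like _2 or _b are one class to them, and where a whole thing is asked for, a point or a joint stands for the part that bears it (a point fixed in the world has none). Each returns a list of dicts, best first, with "confidence" (0 to 1); they miss things now and then, are a little off and sometimes report something else, mostly with a low value. They report only what shows in the picture. A call takes as long as a camera call.
- models.search_frame(camera, label): "at" ([row, column] in pixels, amid what is visible of it).
- models.regions_of(camera, label): "mask" (420x560 bool, what is visible of it) and "at" ([row, column] in pixels, amid what is visible of it).
The state is a dict: "time": time; "q": joint angles; "dq": joint speeds; "tau": joint torques, N m; "tool_pos": TCP position; "ee_rot": TCP orientation; "wrist_force": force on the tool from outside, world axes, zero at the start; "wrist_torque": the same for the moment, N m; "finger_gap": finger opening in m.
Only numpy, scipy, OpenCV 4.12 (cv2) and the standard library are available. Lean on these libraries where they do the work, as an engineer would, in place of code of your own. Each camera call takes 0.05 s, during which the arm holds its last target.

## Working session

There is one attempt and no reset: what is moved stays moved. The work goes in short steps, Python scripts to look and compute and a tool call to move; the robot and the scene stay as the last step left them, time stands still between calls to the robot, and variables do not carry over. Pictures are saved under pics/ and viewed, and the job is handed in when it is done.

Besides the shell and the picture viewer there is one more tool, called after "Call:" as name(argument=value, ...), one argument or row to a line, values as JSON. move_arm: Moves the arm, as the interface text tells. Shifts and turns lie within -1 to 1; 1 stands for 0.04 m of shift or 4 degrees of turn. Its arguments: {"type":"object","properties":{"series":{"type":"array"},"grip_force":{"type":"number"}},"required":["series"]}

```bash
ls; mkdir -p pics; python3 - <<'E'
from rig import telemetry, snapshot, order, models
import cv2, numpy as np
print(telemetry.get_obs())
for n in ["scene","top"]:
    s=snapshot(n); cv2.imwrite(f"pics/{n}0.png",s["image"][:,:,::-1])
    print(n,{k:np.round(v,4).tolist() for k,v in s.items() if k!="image"})
    for l in ["cabinet","drawer","drawer_handle","roller","block","jig","section1","section6","crock","glue","tin","stone","gouge"]:
        print(l,[(np.round(d["at"]).tolist(),round(d["confidence"],2)) for d in models.search_frame(n,l)][:3])
E
```

```text
pics
{'time': 0.0, 'q': array([-1.38731001e+00,  5.28393283e-02,  1.40171563e+00,  1.99387319e-05,
        1.68863561e+00, -7.03117152e-02]), 'dq': array([-0.00055046, -0.00050769,  0.00055971, -0.0002912 ,  0.0019132 ,
        0.00092127]), 'tau': array([-9.19340127e-04, -3.81667328e+01, -3.60186052e+01, -1.64681901e-04,
        6.23105923e-03,  6.31851861e-06]), 'tool_pos': array([ 0.13178363, -0.5078739 ,  0.23037569]), 'ee_rot': array([3.05888781, 1.56919829, 1.74189184]), 'wrist_force': array([0.21330549, 0.65218355, 0.20994114]), 'wrist_torque': array([-0.04415004, -0.01280623, -0.02379015]), 'finger_gap': 0.08530076387853022}
scene {'fx': 379.361, 'fy': 379.361, 'cx': 278.9596, 'cy': 217.5365, 'R': [[-0.9025, 0.4306, 0.0114], [0.2752, 0.5967, -0.7538], [-0.3314, -0.6772, -0.657]], 't': [0.5268, -0.0839, 1.2527]}
cabinet [([200.0, 194.0], 0.65), ([318.0, 281.0], 0.34)]
drawer [([264.0, 301.0], 0.68)]
drawer_handle [([166.0, 253.0], 0.46), ([308.0, 326.0], 0.43)]
roller [([307.0, 323.0], 0.15)]
block []
jig [([307.0, 324.0], 0.95)]
section1 [([304.0, 348.0], 0.64), ([287.0, 326.
[... 312 characters left out ...]
83, 'cy': 213.0689, 'R': [[0.031, -0.9995, 0.0001], [-0.9779, -0.0304, -0.2069], [0.2068, 0.0064, -0.9784]], 't': [-0.0103, 0.5979, 0.7501]}
cabinet [([153.0, 376.0], 0.91)]
drawer [([208.0, 387.0], 0.81)]
drawer_handle [([212.0, 382.0], 0.96)]
roller [([220.0, 184.0], 0.61), ([206.0, 382.0], 0.35)]
block []
jig [([224.0, 184.0], 0.83), ([220.0, 181.0], 0.73)]
section1 [([214.0, 211.0], 0.75), ([216.0, 195.0], 0.73), ([222.0, 168.0], 0.7)]
section6 [([214.0, 211.0], 0.75), ([216.0, 195.0], 0.73), ([222.0, 168.0], 0.7)]
crock [([304.0, 283.0], 0.77)]
glue [([148.0, 284.0], 0.61)]
tin [([139.0, 370.0], 0.63)]
stone [([288.0, 189.0], 0.59), ([210.0, 388.0], 0.17)]
gouge [([175.0, 187.0], 0.75)]
```

View pics/top0.png

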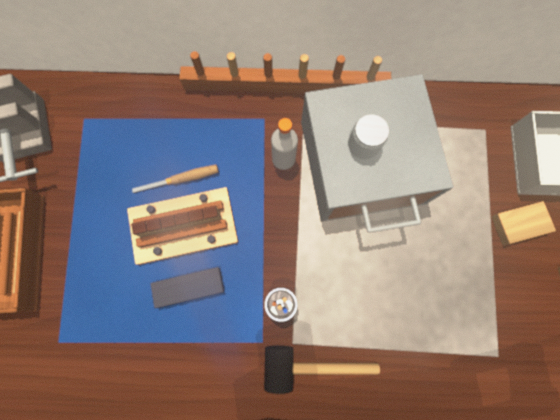

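View pics/scene0.png

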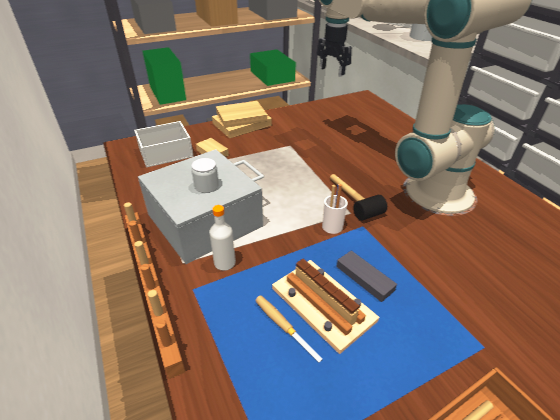

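```bash
python3 - <<'E'
import cv2
i=cv2.imread("pics/top0.png")
cv2.imwrite("pics/a.png",cv2.resize(i[70:240,295:455],None,fx=3.5,fy=3.5,interpolation=cv2.INTER_CUBIC))
cv2.imwrite("pics/b.png",cv2.resize(i[155:315,120:245],None,fx=3.7,fy=3.7,interpolation=cv2.INTER_CUBIC))
E
```

```text
(no output)
```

View pics/a.png

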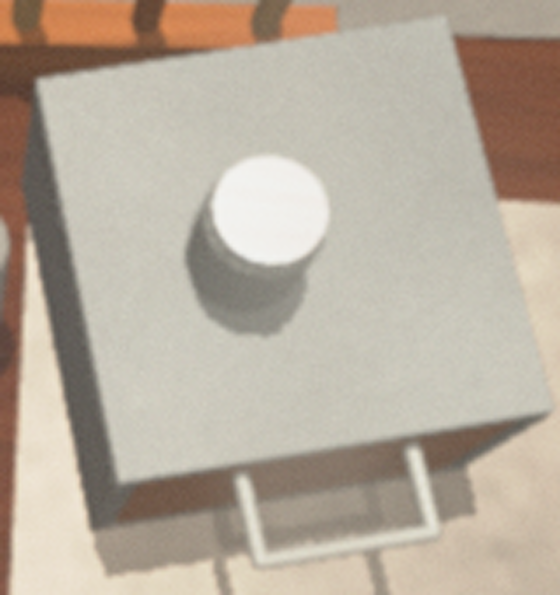

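View pics/b.png

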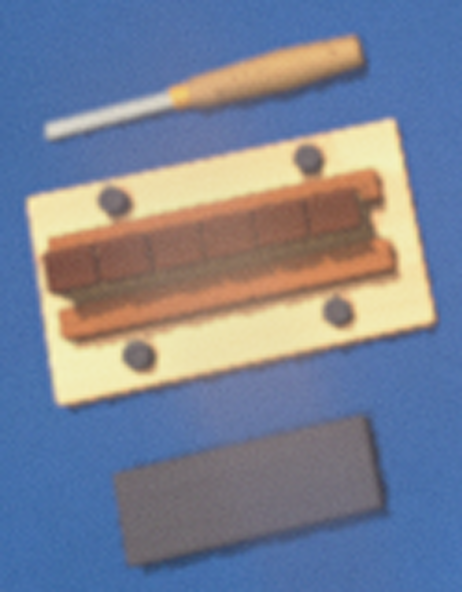

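```bash
cat > h.py <<'E'
import numpy as np, cv2
from scipy.spatial.transform import Rotation as Rn
def ray(s,uv,z):
    R=np.array(s["R"]);t=np.array(s["t"]); c=-R.T@t
    d=R.T@np.array([(uv[0]-s["cx"])/s["fx"],(uv[1]-s["cy"])/s["fy"],1]); return c+d*(z-c[2])/d[2]
TOP=dict(fx=379.6,fy=379.6,cx=277.1883,cy=213.0689,R=[[0.031,-0.9995,0.0001],[-0.9779,-0.0304,-0.2069],[0.2068,0.0064,-0.9784]],t=[-0.0103,0.5979,0.7501])
SC=dict(fx=379.361,fy=379.361,cx=278.9596,cy=217.5365,R=[[-0.9025,0.4306,0.0114],[0.2752,0.5967,-0.7538],[-0.3314,-0.6772,-0.657]],t=[0.5268,-0.0839,1.2527])
def proj(s,X):
    p=np.array(s["R"])@X+np.array(s["t"]); return [s["cx"]+s["fx"]*p[0]/p[2], s["cy"]+s["fy"]*p[1]/p[2]]
E
python3 - <<'E'
from h import *
from scipy.optimize import least_squares
A=lambda u,v:(295+(u-1.25)/3.5,70+(v-1.25)/3.5)
B=lambda u,v:(120+(u-1.35)/3.7,155+(v-1.35)/3.7)
def show(n,uv,z): p=ray(TOP,uv,z);print(n,np.round(p,4));return p
fl=show("fl",A(118,484),.142);fr=show("fr",A(550,411),.142);bl=show("bl",A(37,80),.142);br=show("br",A(447,17),.142)
h1=show("hl",A(262,558),.118);h2=show("hr",A(434,530),.118)
def model(p):
    c,s=np.cos(p[2]),np.sin(p[2]); return np.array([[p[0]+c*x-s*y,p[1]+s*x+c*y] for x,y in [(0,.125),(0,-.125),(.25,.125),(.25,-.125)]])
m=np.array([fl,fr,bl,br])[:,:2]
r=least_squares(lambda p:(model(p)-m).ravel(),[.5,-.2,0]); print("cab",r.x,r.fun.round(4))
x,y,a=r.x; R=np.array([[np.cos(a),-np.sin(a)],[np.sin(a),np.cos(a)]])
print("handle pred",np.array([x,y])+R@[-.052,0], "meas",(h1+h2)/2)
tin=show("tin",A(270,209),.212)
L=[show("sl",B(42,255),.079),show("sl2",B(47,291),.079)];Q=[show("sr",B(357,190),.079),show("sr2",B(368,228),.079)]
l=(L[0]+L[1])/2;q=(Q[0]+Q[1])/2;print("strip",l,q,np.linalg.norm(l-q),np.degrees(np.arctan2(*(l-q)[[0,1]]*[-1,1])))
for u,v in [(26,198),(394,118),(437,325),(62,406)]: show("jb",B(u,v),.018)
show("crock",(281,305),.095);show("glue",(285,124),.19)
for u,v in[(113,475),(365,416),(384,508),(130,566)]: show("stone",B(u,v),.028)
# scene check
for n,X in [("hl",h1),("hr",h2),("l",l),("q",q),("fl",fl),("br",br)]: print(n,np.round(proj(SC,X),1))
E
```

```text
fl [ 0.5944 -0.0907  0.142 ]
fr [ 0.6437 -0.3318  0.142 ]
bl [ 0.8374 -0.0422  0.142 ]
br [ 0.8861 -0.286   0.142 ]
hl [ 0.5596 -0.1752  0.118 ]
hr [ 0.5787 -0.2729  0.118 ]
cab [ 0.61776538 -0.21201102  0.19577941] [-0.0009  0.0013 -0.0016 -0.0028  0.0013  0.0014  0.0012  0.    ]
handle pred [ 0.56675877 -0.22212664] meas [ 0.56914849 -0.2240494   0.118     ]
tin [ 0.7276 -0.1602  0.212 ]
sl [0.5627 0.312  0.079 ]
sl2 [0.5423 0.307  0.079 ]
sr [0.6057 0.1371 0.079 ]
sr2 [0.5839 0.1295 0.079 ]
strip [0.55250324 0.30949859 0.079     ] [0.59478262 0.13328941 0.079     ] 0.18121043574546025 13.492403101082408
jb [0.6082 0.35   0.018 ]
jb [0.6659 0.1276 0.018 ]
jb [0.5378 0.0942 0.018 ]
jb [0.4826 0.3143 0.018 ]
crock [ 0.4079 -0.0051  0.095 ]
glue [ 0.7436 -0.002   0.19  ]
stone [0.4431 0.2767 0.028 ]
stone [0.4816 0.1325 0.028 ]
stone [0.4293 0.1181 0.028 ]
stone [0.3922 0.2618 0.028 ]
hl [261.  175.3]
hr [242.7 160.2]
l [355.2 308.3]
q [299. 259.]
fl [261.5 187.3]
br [137.7 175.4]
```

```bash
cat >> h.py <<'E'
def down(jaw):  # tool x down, tool z = jaw dir yaw (rad)
    z=np.array([np.cos(jaw),np.sin(jaw),0]);x=np.array([0,0,-1.]);y=np.cross(z,x);return np.stack([x,y,z],1)
def state():
    from rig import telemetry
    o=telemetry.get_obs(); return np.array(o["tool_pos"]),Rn.from_euler("xyz",o["ee_rot"]).as_matrix(),o
def plan(p,R,tp,TR=None,n=None,claw=1,acc=True):
    TR=R if TR is None else TR
    rv=Rn.from_matrix(R.T@TR).as_rotvec(); d=np.array(tp)-p
    need=max(np.linalg.norm(d)/.036,np.degrees(np.abs(rv)).max()/3.9)
    n=n or int(np.ceil(need)); print("rows",n,"need",round(need,1))
    for k in range(n):
        Rk=R@Rn.from_rotvec(rv*k/n).as_matrix()
        print([np.round(Rk.T@d/n/.04,2).tolist(),np.round(np.degrees(rv)/n/4,2).tolist(),claw])
    return n
def rpt():
    p,R,o=state(); print("t",round(o["time"],2),"p",p.round(4),"jaw",round(np.degrees(np.arctan2(R[1,2],R[0,2])),1),"xdown",R[:,0].round(3),"F",np.round(o["wrist_force"],1),"gap",round(o["finger_gap"],4),"q",np.round(o["q"],2)); return p,R
CAB=np.array([.6178,-.2125]);CA=.1955
def cab(x,y):
    c,s=np.cos(CA),np.sin(CA); return CAB+[c*x-s*y,s*x+c*y]
E
python3 - <<'E'
from h import *
p,R=rpt()
for a in (CA,CA+np.pi): print(np.degrees(Rn.from_matrix(R.T@down(a)).as_rotvec()))
h=[*cab(-.052,0),.20]; print(h)
E
```

```text
t 1.4 p [ 0.1318 -0.5082  0.2312] jaw -75.5 xdown [ 0. -0. -1.] F [ 0.3 -0.3  0.4] gap 0.0854 q [-1.39  0.05  1.4  -0.    1.69 -0.07]
[-8.66601393e+01  3.88253373e-03  5.63009095e-03]
[ 9.33398605e+01  5.72048856e-03 -3.94487229e-03]
[np.float64(0.5667905654899308), np.float64(-0.22260136579690898), 0.2]
```

```bash
python3 - <<'E'
from h import *
p,R=rpt()
plan(p,R,[*cab(-.0275,0),.19],down(CA-np.pi/2),n=16,claw=0)
E
```

```text
t 1.4 p [ 0.1318 -0.5082  0.2312] jaw -75.5 xdown [ 0. -0. -1.] F [ 0.3 -0.3  0.4] gap 0.0854 q [-1.39  0.05  1.4  -0.    1.69 -0.07]
rows 16 need 15.1
[[0.06, 0.81, -0.26], [0.05, 0.0, 0.0], 0]
[[0.06, 0.81, -0.26], [0.05, 0.0, 0.0], 0]
[[0.06, 0.81, -0.26], [0.05, 0.0, 0.0], 0]
[[0.06, 0.81, -0.27], [0.05, 0.0, 0.0], 0]
[[0.06, 0.8, -0.27], [0.05, 0.0, 0.0], 0]
[[0.06, 0.8, -0.27], [0.05, 0.0, 0.0], 0]
[[0.06, 0.8, -0.28], [0.05, 0.0, 0.0], 0]
[[0.06, 0.8, -0.28], [0.05, 0.0, 0.0], 0]
[[0.06, 0.8, -0.28], [0.05, 0.0, 0.0], 0]
[[0.06, 0.8, -0.29], [0.05, 0.0, 0.0], 0]
[[0.06, 0.8, -0.29], [0.05, 0.0, 0.0], 0]
[[0.06, 0.8, -0.29], [0.05, 0.0, 0.0], 0]
[[0.06, 0.8, -0.29], [0.05, 0.0, 0.0], 0]
[[0.06, 0.79, -0.3], [0.05, 0.0, 0.0], 0]
[[0.06, 0.79, -0.3], [0.05, 0.0, 0.0], 0]
[[0.06, 0.79, -0.3], [0.05, 0.0, 0.0], 0]
```

Call:
move_arm(
  series=[
    [[0.0,0.81,-0.26],[0.05,0,0],0],
    [[0.0,0.81,-0.26],[0.05,0,0],0],
    [[0.0,0.81,-0.26],[0.05,0,0],0],
    [[0.0,0.81,-0.27],[0.05,0,0],0],
    [[0.0,0.8,-0.27],[0.05,0,0],0],
    [[0.0,0.8,-0.27],[0.05,0,0],0],
    [[0.06,0.8,-0.28],[0.05,0,0],0],
    [[0.06,0.8,-0.28],[0.05,0,0],0],
    [[0.06,0.8,-0.28],[0.05,0,0],0],
    [[0.06,0.8,-0.29],[0.05,0,0],0],
  ],
)

```text
time: 2.23
tool_pos: [0.4264, -0.3232, 0.2218]
ee_rot: [-0.022, 1.567, -1.389]
wrist_force: [-0.1, -0.3, -0.4]
finger_gap: 0.0002
```

```bash
python3 - <<'E'
from h import *
p,R=rpt()
plan(p,R,[*cab(-.0275,0),.19],down(CA-np.pi/2),n=8,claw=0)
E
```

```text
t 2.23 p [ 0.4264 -0.3232  0.2218] jaw -78.3 xdown [ 0.001 -0.003 -1.   ] F [-0.1 -0.3 -0.4] gap 0.0002 q [-0.72  0.08  1.39 -0.    1.67  0.65]
rows 8 need 5.5
[[0.1, 0.57, -0.22], [0.02, 0.01, 0.0], 0]
[[0.1, 0.57, -0.22], [0.02, 0.01, 0.0], 0]
[[0.1, 0.57, -0.22], [0.02, 0.01, 0.0], 0]
[[0.1, 0.57, -0.22], [0.02, 0.01, 0.0], 0]
[[0.1, 0.57, -0.22], [0.02, 0.01, 0.0], 0]
[[0.1, 0.57, -0.22], [0.02, 0.01, 0.0], 0]
[[0.1, 0.57, -0.22], [0.02, 0.01, 0.0], 0]
[[0.1, 0.57, -0.22], [0.02, 0.01, 0.0], 0]
```

Call:
move_arm(
  series=[
    [[0.1,0.58,-0.22],[0.02,0,0],0],
    [[0.1,0.58,-0.22],[0.02,0,0],0],
    [[0.1,0.58,-0.22],[0.02,0,0],0],
    [[0.1,0.58,-0.22],[0.02,0,0],0],
    [[0.1,0.58,-0.22],[0.02,0,0],0],
    [[0.1,0.58,-0.22],[0.02,0,0],0],
    [[0.1,0.58,-0.22],[0.02,0,0],0],
    [[0.1,0.58,-0.22],[0.02,0,0],0],
    [[0,0,0],[0,0,0],0],
    [[0,0,0],[0,0,0],0],
  ],
)

```text
time: 3.07
tool_pos: [0.6069, -0.2046, 0.1859]
ee_rot: [-0.232, 1.569, -1.601]
wrist_force: [-0.2, -0.5, 0.2]
finger_gap: -0.0002
```

```bash
python3 - <<'E'
from h import *
from rig import snapshot
p,R=rpt(); print(cab(-.0275,0))
s=snapshot("top");i=s["image"][:,:,::-1]
cv2.imwrite("pics/t1.png",cv2.resize(i[70:240,295:455],None,fx=3.5,fy=3.5,interpolation=cv2.INTER_CUBIC))
s=snapshot("wrist");cv2.imwrite("pics/w1.png",s["image"][:,:,::-1]); print(s["fx"],s["cx"],s["cy"],np.round(s["tool_from_camera"],4).tolist())
plan(p,R,[*cab(-.0275,0),.123],down(CA-np.pi/2),n=4,claw=0)
E
```

```text
t 3.07 p [ 0.6069 -0.2046  0.1859] jaw -78.5 xdown [-0.    -0.002 -1.   ] F [-0.2 -0.5  0.2] gap -0.0002 q [-0.38  0.4   1.09 -0.    1.65  0.99]
[ 0.59082386 -0.21784207]
314.92693538800097 279.2643730608322 201.2201094702317 [[0.0011, -0.3068, 0.9518, -0.1429], [0.0004, -0.9518, -0.3068, 0.0785], [1.0, 0.0007, -0.0009, -0.0016], [0.0, 0.0, 0.0, 1.0]]
rows 4 need 1.8
[[0.39, -0.11, 0.06], [0.02, 0.01, 0.0], 0]
[[0.39, -0.11, 0.06], [0.02, 0.01, 0.0], 0]
[[0.39, -0.11, 0.06], [0.02, 0.01, 0.0], 0]
[[0.39, -0.11, 0.06], [0.02, 0.01, 0.0], 0]
```

View pics/w1.png

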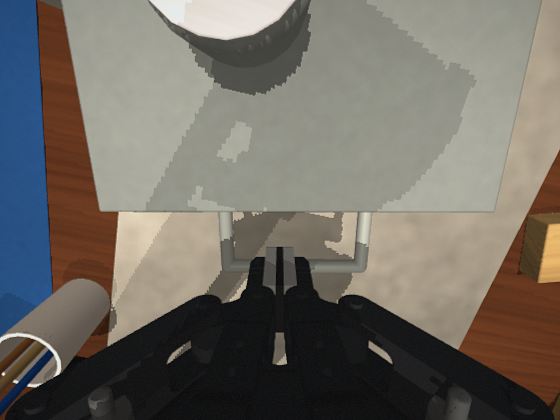

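View pics/t1.png

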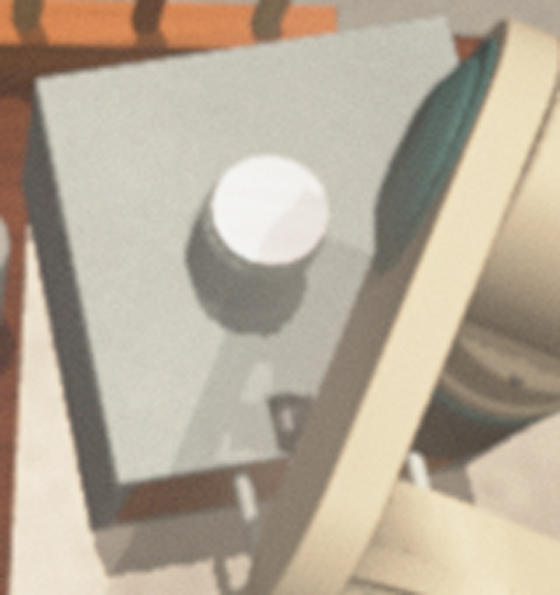

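```bash
cat >> h.py <<'E'
TFC=np.array([[0.0011,-0.3068,0.9518,-0.1429],[0.0004,-0.9518,-0.3068,0.0785],[1.0,0.0007,-0.0009,-0.0016],[0,0,0,1]])
def wray(uv,z,p,R,f=314.927,cx=279.264,cy=201.220):
    d=R@TFC[:3,:3]@np.array([(uv[0]-cx)/f,(uv[1]-cy)/f,1]); c=p+R@TFC[:3,3]; return c+d*(z-c[2])/d[2]
def tocab(X):
    c,s=np.cos(CA),np.sin(CA); d=np.array(X)[:2]-CAB; return np.array([c*d[0]+s*d[1],-s*d[0]+c*d[1]])
E
python3 - <<'E'
from h import *
p,R=rpt()
for uv,z in [((98,211),.142),((496,211),.142),((222,266),.116),((367,266),.116)]:
    X=wray(uv,z,p,R);print(uv,X.round(4),tocab(X).round(4))
E
```

```text
t 3.17 p [ 0.6062 -0.2052  0.1861] jaw -78.5 xdown [ 0.    -0.002 -1.   ] F [0.5 0.5 0.4] gap 0.0 q [-0.38  0.39  1.1  -0.    1.65  0.99]
(98, 211) [ 0.5947 -0.0894  0.142 ] [0.0012 0.1253]
(496, 211) [ 0.6446 -0.3351  0.142 ] [ 0.0025 -0.1255]
(222, 266) [ 0.5561 -0.1693  0.116 ] [-0.0521  0.0544]
(367, 266) [ 0.5781 -0.2774  0.116 ] [-0.0516 -0.0559]
```

Call:
move_arm(
  series=[
    [[0,-0.25,0.12],[0.05,0,0],0],
    [[0,-0.2,0.12],[0.05,0,0],0],
    [[0,0,0],[0,0,0],0],
    [[0.4,0,0],[0,0,0],0],
    [[0.4,0,0],[0,0,0],0],
    [[0.4,0,0],[0,0,0],0],
    [[0.3,0,0],[0,0,0],0],
    [[0,0,0],[0,0,0],0],
    [[0,0,0],[0,0,0],0],
    [[0,0,0],[0,0,0],0],
  ],
)

```text
time: 4.0
tool_pos: [0.5842, -0.2278, 0.1301]
ee_rot: [0.655, 1.561, -0.735]
wrist_force: [-0.5, 0.1, 0.3]
finger_gap: -0.0
```

```bash
python3 - <<'E'
from h import *
p,R=rpt(); print(tocab(p))
E
```

```text
t 4.0 p [ 0.5842 -0.2278  0.1301] jaw -79.6 xdown [ 0.007 -0.007 -1.   ] F [-0.5  0.1  0.3] gap -0.0 q [-0.43  0.38  1.22 -0.    1.53  0.96]
[-0.0359178  -0.00843762]
```

Call:
move_arm(
  series=[
    [[0.2,0,-0.1],[0,0,0],0],
    [[0.05,-0.3,0],[0,0,0],0],
    [[0,-0.5,0],[0,0,0],0],
    [[0,-0.5,0],[0,0,0],0],
    [[0,-0.5,0],[0,0,0],0],
    [[0,-0.5,0],[0,0,0],0],
    [[0,-0.5,0],[0,0,0],0],
    [[0,-0.4,0],[0,0,0],0],
    [[0,0,0],[0,0,0],0],
    [[0,0,0],[0,0,0],0],
  ],
)

```text
time: 4.83
tool_pos: [0.4556, -0.2459, 0.1222]
ee_rot: [0.83, 1.548, -0.557]
wrist_force: [-0.4, -0.5, 0.1]
finger_gap: -0.0005
```

```bash
python3 - <<'E'
from h import *
from rig import snapshot
p,R=rpt(); print(tocab(p))
s=snapshot("wrist");cv2.imwrite("pics/w2.png",s["image"][:,:,::-1])
E
```

```text
t 4.83 p [ 0.4556 -0.2459  0.1222] jaw -79.5 xdown [ 0.019 -0.012 -1.   ] F [-0.4 -0.5  0.1] gap -0.0005 q [-0.57  0.08  1.59  0.    1.45  0.82]
[-0.16558438 -0.00130053]
```

View pics/w2.png

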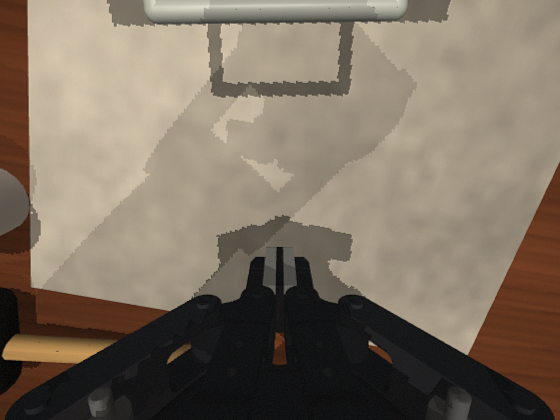

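```bash
python3 - <<'E'
from h import *
p,R=rpt()
for uv,z in [((148,13),.116),((404,13),.116),((280,0),.116),((280,250),.1)]:
    X=wray(uv,z,p,R);print(uv,X.round(4),tocab(X).round(4))
plan(p,R,[*cab(-.10,0),.2],down(CA-np.pi/2),n=4,claw=0)
E
```

```text
t 4.88 p [ 0.4559 -0.2459  0.1222] jaw -79.5 xdown [ 0.019 -0.012 -1.   ] F [ 0.   0.4 -0.2] gap 0.0001 q [-0.57  0.08  1.59  0.    1.45  0.82]
(148, 13) [ 0.5568 -0.1694  0.116 ] [-0.0514  0.0542]
(404, 13) [ 0.577  -0.2755  0.116 ] [-0.0523 -0.0539]
(280, 0) [ 0.5719 -0.223   0.116 ] [-0.0471 -0.0013]
(280, 250) [ 0.4517 -0.2457  0.1   ] [-0.1694 -0.0003]
rows 4 need 2.8
[[-0.48, 0.42, -0.01], [-0.04, 0.05, -0.06], 0]
[[-0.48, 0.41, -0.01], [-0.04, 0.05, -0.06], 0]
[[-0.48, 0.41, -0.01], [-0.04, 0.05, -0.06], 0]
[[-0.48, 0.41, -0.01], [-0.04, 0.05, -0.06], 0]
```

```bash
python3 - <<'E'
from h import *
T=np.linalg.inv(TFC)
for x in (0,.006,.015,.025,.038):
  for y in (-.011,0,.011):
    c=T@[x,y,0,1]; print(x,y,(279.3+314.9*c[0]/c[2]).round(0),(201.2+314.9*c[1]/c[2]).round(0))
E
```

```text
0 -0.011 283.0 281.0
0 0 283.0 262.0
0 0.011 283.0 242.0
0.006 -0.011 283.0 275.0
0.006 0 283.0 256.0
0.006 0.011 283.0 237.0
0.015 -0.011 282.0 266.0
0.015 0 282.0 249.0
0.015 0.011 283.0 230.0
0.025 -0.011 282.0 258.0
0.025 0 282.0 241.0
0.025 0.011 282.0 223.0
0.038 -0.011 282.0 248.0
0.038 0 282.0 232.0
0.038 0.011 282.0 215.0
```

```bash
python3 - <<'E'
from h import *
from rig import snapshot
s=snapshot("scene");i=s["image"][:,:,::-1]; p,R=rpt()
q=[proj(SC,p+R@np.array([x,0,0])) for x in (0,.025,-.048)]; print(np.round(q,1))
i=i[80:240,180:380]
cv2.imwrite("pics/s2.png",cv2.resize(i,None,fx=4,fy=3.7,interpolation=cv2.INTER_CUBIC))
E
```

```text
t 4.93 p [ 0.4562 -0.2458  0.122 ] jaw -79.4 xdown [ 0.019 -0.012 -1.   ] F [ 0.3  0.3 -0.1] gap -0.0003 q [-0.57  0.08  1.59  0.    1.45  0.82]
[[282.4 154.6]
 [282.1 161.4]
 [283.  141. ]]
```

View pics/s2.png

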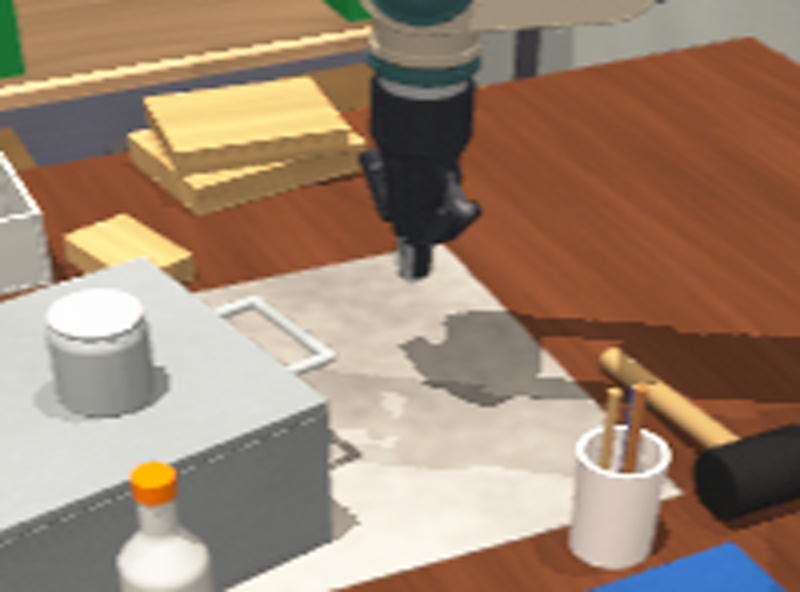

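Call:
move_arm(
  series=[
    [[-0.7,0.1,0],[-0.04,0.05,-0.06],0.4],
    [[-0.7,0.3,0],[-0.04,0.05,-0.06],0.4],
    [[-0.4,0.5,0],[-0.04,0.05,-0.06],0.4],
    [[0,0.5,0],[-0.04,0.05,-0.06],0.4],
    [[0,0.5,0],[0,0,0],0.4],
    [[0,0.5,0],[0,0,0],0.4],
    [[0,0.4,0],[0,0,0],0.4],
    [[0,0.3,0],[0,0,0],0.4],
    [[0,0,0],[0,0,0],0.4],
    [[0,0,0],[0,0,0],0.4],
  ],
)

```text
time: 5.77
tool_pos: [0.5905, -0.215, 0.1962]
ee_rot: [1.587, 1.569, 0.22]
wrist_force: [-0.4, -0.2, -0.5]
finger_gap: 0.0342
```

```bash
python3 - <<'E'
from h import *
from rig import snapshot
p,R=rpt(); print(tocab(p))
s=snapshot("wrist");cv2.imwrite("pics/w3.png",s["image"][:,:,::-1])
E
```

```text
t 5.77 p [ 0.5905 -0.215   0.1962] jaw -78.4 xdown [ 0.001  0.    -1.   ] F [-0.4 -0.2 -0.5] gap 0.0342 q [-0.41  0.36  1.12  0.    1.66  0.96]
[-0.02724272  0.00280205]
```

View pics/w3.png

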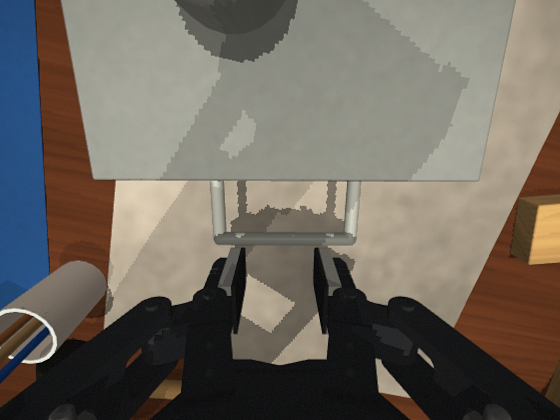

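Call:
move_arm(
  series=[
    [[0.5,0,0],[0,0,0],0.3],
    [[0.5,0,0],[0,0,0],0.3],
    [[0.5,0,0],[0,0,0],0.3],
    [[0.5,0,0],[0,0,0],0.3],
    [[0.2,0,0],[0,0,0],0.3],
    [[0,0,0],[0,0,0],0.3],
    [[0,0,0],[0,0,0],0.3],
    [[0,0,0],[0,0,0],0.3],
    [[0,0,0],[0,0,0],0.3],
    [[0,0,0],[0,0,0],0.3],
  ],
)

```text
time: 6.65
tool_pos: [0.5893, -0.2172, 0.1113]
ee_rot: [0.994, 1.561, -0.377]
wrist_force: [-0.3, 0.2, 0.4]
finger_gap: 0.0256
```

```bash
python3 - <<'E'
from h import *
from rig import snapshot
p,R=rpt(); print(tocab(p))
s=snapshot("wrist");cv2.imwrite("pics/w4.png",s["image"][:,:,::-1])
E
```

```text
t 6.65 p [ 0.5893 -0.2172  0.1113] jaw -78.5 xdown [ 0.009 -0.004 -1.   ] F [-0.3  0.2  0.4] gap 0.0256 q [-0.41  0.4   1.24  0.    1.49  0.96]
[-0.02884659  0.00089341]
```

View pics/w4.png

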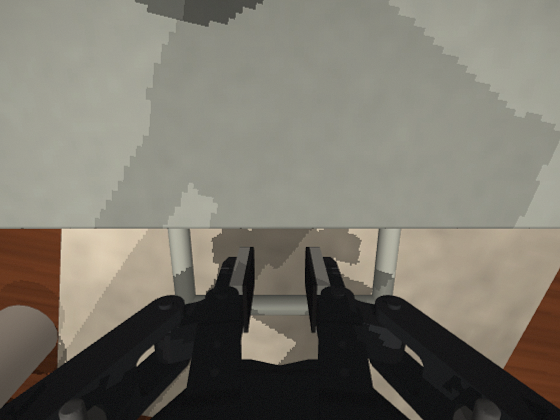

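Call:
move_arm(
  series=[
    [[0.25,0,0],[0,0,0],0.3],
    [[0.05,-0.1,0],[0,0,0],0.3],
    [[0,-0.3,0],[0,0,0],0.3],
    [[0,-0.45,0],[0,0,0],0.3],
    [[0,-0.5,0],[0,0,0],0.3],
    [[0,-0.5,0],[0,0,0],0.3],
    [[0,-0.5,0],[0,0,0],0.3],
    [[0,-0.5,0],[0,0,0],0.3],
    [[0,-0.4,0],[0,0,0],0.3],
    [[0,-0.3,0],[0,0,0],0.3],
  ],
)

```text
time: 7.53
tool_pos: [0.4528, -0.2453, 0.1001]
ee_rot: [1.161, 1.536, -0.204]
wrist_force: [2.7, 0.5, 2.3]
finger_gap: 0.0257
```

```bash
python3 - <<'E'
from h import *
from rig import snapshot
p,R=rpt(); print(tocab(p))
s=snapshot("wrist");cv2.imwrite("pics/w5.png",s["image"][:,:,::-1])
E
```

```text
t 7.53 p [ 0.4528 -0.2453  0.1001] jaw -78.2 xdown [ 0.034 -0.007 -0.999] F [2.7 0.5 2.3] gap 0.0257 q [-0.58  0.08  1.64  0.01  1.39  0.79]
[-1.68252366e-01 -1.12993363e-04]
```

View pics/w5.png

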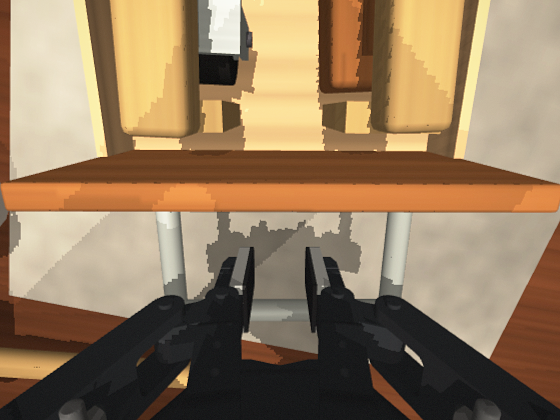

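Call:
move_arm(
  series=[
    [[0,-0.2,0],[0,0,0],0.3],
    [[0,-0.2,0],[0,0,0],0.3],
    [[0,-0.15,0],[0,0,0],0.3],
    [[0,-0.1,0],[0,0,0],0.3],
    [[0,0,0],[0,0,0],0.3],
    [[0,0.1,0],[0,0,0],0.3],
    [[-0.3,0.1,0],[0,0,0],0.6],
    [[-0.7,0,0],[0,0,0],0.8],
    [[-0.8,0,0],[0,0,0],0.8],
    [[-0.8,0,0],[0,0,0],0.8],
  ],
)

```text
time: 8.42
tool_pos: [0.4268, -0.2461, 0.1967]
ee_rot: [1.581, 1.554, 0.216]
wrist_force: [0.1, -0.2, 0.7]
finger_gap: 0.0685
```

```bash
python3 - <<'E'
from h import *
from rig import snapshot
p,R=rpt(); print(tocab(p))
s=snapshot("wrist");cv2.imwrite("pics/w6.png",s["image"][:,:,::-1])
E
```

```text
t 8.42 p [ 0.4268 -0.2461  0.1967] jaw -78.2 xdown [ 0.017  0.004 -1.   ] F [ 0.1 -0.2  0.7] gap 0.0685 q [-0.61 -0.04  1.56  0.01  1.61  0.76]
[-0.19392617  0.00419899]
```

View pics/w6.png

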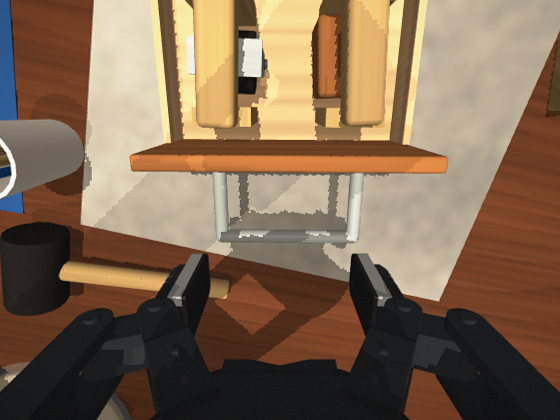

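```bash
python3 - <<'E'
from h import *
p,R=rpt()
for n,uv,z in [("bar",(217,237),.116),("bar",(357,237),.116),("front",(131,156),.128),("front",(447,158),.128),("rollL",(197,112),.122),("rollR",(237,112),.122),("rollend",(217,125),.105),("rollL far",(195,0),.124),("rollR far",(230,0),.124)]:
    X=wray(uv,z,p,R);print(n,uv,X.round(4),tocab(X).round(4))
E
```

```text
t 8.47 p [ 0.4289 -0.2475  0.2045] jaw -78.2 xdown [ 0.026 -0.003 -1.   ] F [ 0.8 -1.1  5.2] gap 0.0681 q [-0.61 -0.04  1.55  0.01  1.61  0.76]
bar (217, 237) [ 0.3954 -0.2026  0.116 ] [-0.2162  0.0529]
bar (357, 237) [ 0.4179 -0.3123  0.116 ] [-0.2154 -0.059 ]
front (131, 156) [ 0.4494 -0.1359  0.128 ] [-0.1503  0.1078]
front (447, 158) [ 0.4932 -0.354   0.128 ] [-0.1497 -0.1146]
rollL (197, 112) [ 0.4879 -0.1758  0.122 ] [-0.1203  0.0613]
rollR (237, 112) [ 0.4936 -0.2029  0.122 ] [-0.12    0.0336]
rollend (217, 125) [ 0.4806 -0.1877  0.105 ] [-0.1298  0.051 ]
rollL far (195, 0) [ 0.5549 -0.1661  0.124 ] [-0.0527  0.0577]
rollR far (230, 0) [ 0.5594 -0.1875  0.124 ] [-0.0524  0.0358]
```

Call:
move_arm(
  series=[
    [[0,0.1,-0.1],[0,0,0],0.6],
    [[0,0.3,-0.2],[0,0.05,-0.1],0.6],
    [[0,0.45,-0.2],[0,0.05,-0.1],0.6],
    [[0,0.5,-0.2],[0,0.05,-0.1],0.6],
    [[0,0.5,-0.2],[0,0,-0.1],0.6],
    [[0,0.5,-0.15],[0,0,0],0.6],
    [[0,0.35,-0.05],[0,0,0],0.6],
    [[0,0.1,0],[0,0,0],0.6],
    [[0,0,0],[0,0,0],0.6],
    [[0,0,0],[0,0,0],0.6],
  ],
)

```text
time: 9.3
tool_pos: [0.5362, -0.1752, 0.1996]
ee_rot: [-1.929, 1.559, 2.99]
wrist_force: [-0.4, -0.1, 0.4]
finger_gap: 0.0514
```

```bash
python3 - <<'E'
from h import *
from rig import snapshot
p,R=rpt(); print(tocab(p))
s=snapshot("wrist");cv2.imwrite("pics/w7.png",s["image"][:,:,::-1])
s=snapshot("top");cv2.imwrite("pics/t7.png",s["image"][:,:,::-1])
E
```

```text
t 9.3 p [ 0.5362 -0.1752  0.1996] jaw -78.2 xdown [-0.012  0.002 -1.   ] F [-0.4 -0.1  0.4] gap 0.0514 q [-0.38  0.18  1.32 -0.    1.65  0.98]
[-0.07277481  0.0524189 ]
```

View pics/w7.png

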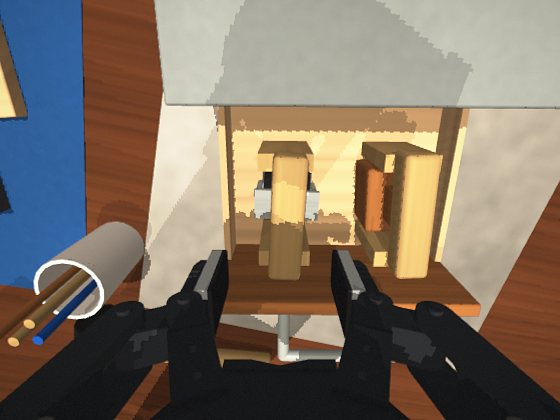

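```bash
python3 - <<'E'
from h import *
p,R=rpt()
R0=Rn.from_euler("xyz",[-1.929,1.559,2.99]).as_matrix();p0=np.array([.5362,-.1752,.1996])
for n,uv,z in [("fl",(274,152),.123),("fr",(308,152),.123),("nl",(269,277),.112),("nr",(301,277),.112),("l",(271,215),.124),("r",(305,215),.124)]:
    X=wray(uv,z,p0,R0);print(n,uv,X.round(4),tocab(X).round(4))
E
```

```text
t 9.4 p [ 0.5359 -0.1757  0.2   ] jaw -78.2 xdown [-0.012  0.002 -1.   ] F [-1.8 -0.1  0. ] gap 0.0511 q [-0.38  0.18  1.32 -0.    1.65  0.98]
fl (274, 152) [ 0.5771 -0.1607  0.123 ] [-0.0298  0.0587]
fr (308, 152) [ 0.582  -0.1838  0.123 ] [-0.0295  0.0351]
nl (269, 277) [ 0.4717 -0.1777  0.112 ] [-0.1365  0.0625]
nr (301, 277) [ 0.4773 -0.2039  0.112 ] [-0.1361  0.0357]
l (271, 215) [ 0.5311 -0.1679  0.124 ] [-0.0764  0.0606]
r (305, 215) [ 0.5363 -0.1925  0.124 ] [-0.0761  0.0355]
```

```bash
python3 - <<'E'
from h import *
p,R=rpt();print(tocab(p))
plan(p,R,[*cab(-.083,.048),.112],down(CA-np.pi/2),n=5,claw=.6)
E
```

```text
t 9.4 p [ 0.5359 -0.1757  0.2   ] jaw -78.2 xdown [-0.012  0.002 -1.   ] F [-1.8 -0.1  0. ] gap 0.0511 q [-0.38  0.18  1.32 -0.    1.65  0.98]
[-0.07320935  0.05206125]
rows 5 need 2.5
[[0.44, -0.04, 0.02], [0.03, -0.01, 0.03], 0.6]
[[0.44, -0.05, 0.02], [0.03, -0.01, 0.03], 0.6]
[[0.44, -0.05, 0.02], [0.03, -0.01, 0.03], 0.6]
[[0.44, -0.05, 0.02], [0.03, -0.01, 0.03], 0.6]
[[0.44, -0.05, 0.02], [0.03, -0.01, 0.03], 0.6]
```

Call:
move_arm(
  series=[
    [[0.3,-0.05,0.02],[0.03,0,0.03],0.6],
    [[0.45,-0.04,0.02],[0.03,0,0.03],0.6],
    [[0.45,-0.04,0.02],[0.03,0,0.03],0.6],
    [[0.45,-0.04,0.02],[0.03,0,0.03],0.6],
    [[0.35,-0.04,0.02],[0.03,0,0.03],0.6],
    [[0.1,0,0],[0,0,0],0.6],
    [[0,0,0],[0,0,0],0.6],
    [[0,0,0],[0,0,0],0.6],
    [[0,0,0],[0,0,0],0.6],
    [[0,0,0],[0,0,0],0.6],
  ],
)

```text
time: 10.23
tool_pos: [0.5248, -0.1864, 0.1186]
ee_rot: [1.27, 1.564, -0.114]
wrist_force: [-0.4, 1.1, 0.0]
finger_gap: 0.0514
```

```bash
python3 - <<'E'
from h import *
from rig import snapshot
p,R=rpt(); print(tocab(p))
s=snapshot("wrist");cv2.imwrite("pics/w8.png",s["image"][:,:,::-1])
s=snapshot("scene");i=s["image"][:,:,::-1]
cv2.imwrite("pics/s8.png",cv2.resize(i[100:240,180:340],None,fx=4,fy=4,interpolation=cv2.INTER_CUBIC))
plan(p,R,[*cab(-.083,.048),.112],down(CA-np.pi/2),n=3,claw=.6)
E
```

```text
t 10.23 p [ 0.5248 -0.1864  0.1186] jaw -79.3 xdown [ 0.007 -0.001 -1.   ] F [-0.4  1.1  0. ] gap 0.0514 q [-0.41  0.2   1.47  0.    1.47  0.98]
[-0.08613711  0.04368894]
rows 3 need 0.2
[[0.05, 0.03, -0.04], [-0.04, 0.01, -0.03], 0.6]
[[0.05, 0.03, -0.04], [-0.04, 0.01, -0.03], 0.6]
[[0.05, 0.03, -0.04], [-0.04, 0.01, -0.03], 0.6]
```

View pics/w8.png

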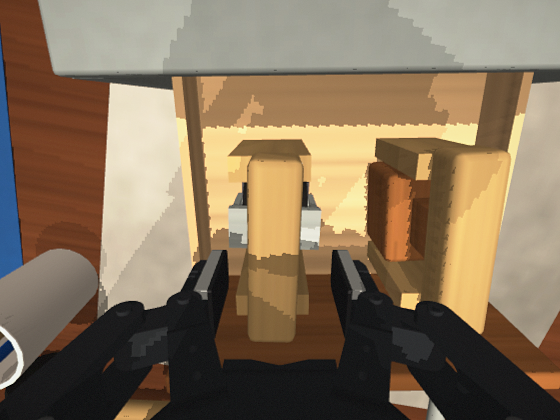

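View pics/s8.png

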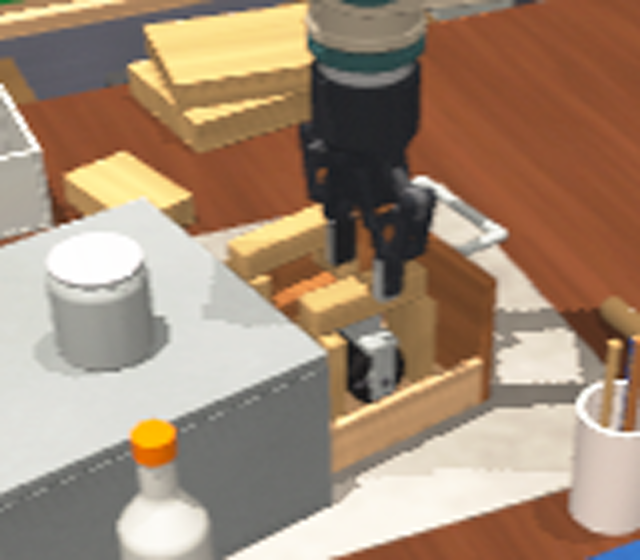

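```bash
python3 - <<'E'
from h import *
R0=Rn.from_euler("xyz",[1.27,1.564,-.114]).as_matrix();p0=np.array([.5248,-.1864,.1186])
for n,uv,z in [("tip",(215,250),.118),("tip",(342,250),.118),("forkfar",(240,205),.098),("forknear",(240,247),.098),("endfar",(275,158),.122),("endnear",(270,338),.112),("L",(247,250),.124),("R",(302,250),.124)]:
    X=wray(uv,z,p0,R0);print(n,uv,X.round(4),tocab(X).round(4))
E
```

```text
tip (215, 250) [ 0.5248 -0.1517  0.118 ] [-0.0795  0.0777]
tip (342, 250) [ 0.5366 -0.2146  0.118 ] [-0.08    0.0137]
forkfar (240, 205) [ 0.5438 -0.1592  0.098 ] [-0.0623  0.0667]
forknear (240, 247) [ 0.5188 -0.1629  0.098 ] [-0.0875  0.0678]
endfar (275, 158) [ 0.5769 -0.1728  0.122 ] [-0.0324  0.0469]
endnear (270, 338) [ 0.4717 -0.1893  0.112 ] [-0.1388  0.0512]
L (247, 250) [ 0.5308 -0.1676  0.124 ] [-0.0766  0.0609]
R (302, 250) [ 0.5357 -0.1938  0.124 ] [-0.0769  0.0343]
```

Call:
move_arm(
  series=[
    [[0.05,0.03,-0.05],[-0.04,0,-0.03],0.6],
    [[0.15,0.03,-0.04],[-0.04,0,-0.03],0.6],
    [[0.15,0.03,0],[-0.04,0,-0.03],0.6],
    [[0.05,0,0],[0,0,0],0.6],
    [[0,0,0],[0,0,0],0.6],
    [[0,0,0],[0,0,0],0.6],
    [[0,0,0],[0,0,0],0.6],
    [[0,0,0],[0,0,0],0.6],
    [[0,0,0],[0,0,0],0.6],
    [[0,0,0],[0,0,0],0.6],
  ],
)

```text
time: 11.17
tool_pos: [0.5288, -0.1814, 0.1016]
ee_rot: [0.262, 1.568, -1.112]
wrist_force: [-0.5, 0.5, 0.0]
finger_gap: 0.0511
```

```bash
python3 - <<'E'
from h import *
from rig import snapshot
p,R=rpt(); print(tocab(p))
s=snapshot("wrist");cv2.imwrite("pics/w9.png",s["image"][:,:,::-1])
s=snapshot("scene");i=s["image"][:,:,::-1]
cv2.imwrite("pics/s9.png",cv2.resize(i[100:240,180:340],None,fx=4,fy=4,interpolation=cv2.INTER_CUBIC))
E
```

```text
t 11.17 p [ 0.5288 -0.1814  0.1016] jaw -78.7 xdown [ 0.001 -0.003 -1.   ] F [-0.5  0.5  0. ] gap 0.0511 q [-0.4   0.22  1.47 -0.    1.44  0.98]
[-0.08124945  0.04782409]
```

View pics/w9.png

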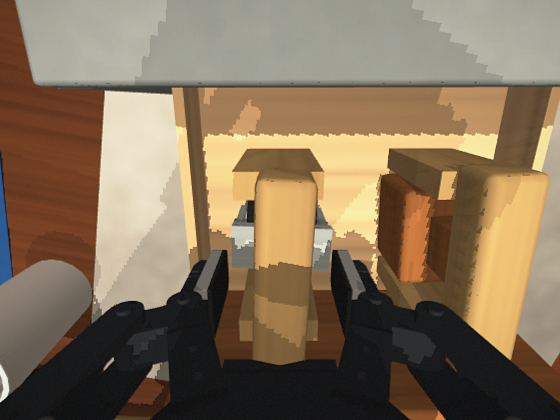

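View pics/s9.png

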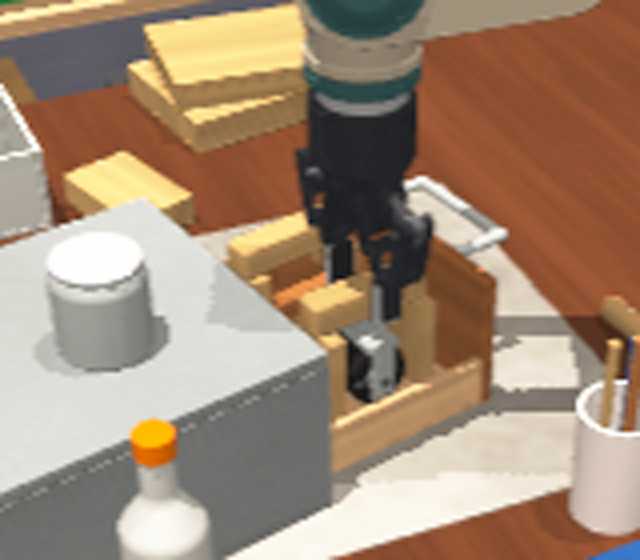

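Call:
move_arm(
  series=[
    [[0,0,0],[0,0,0],0],
    [[0,0,0],[0,0,0],0],
    [[0,0,0],[0,0,0],0],
    [[0,0,0],[0,0,0],0],
    [[0,0,0],[0,0,0],0],
    [[0,0,0],[0,0,0],0],
    [[-0.1,0,0],[0,0,0],0],
    [[-0.2,0,0],[0,0,0],0],
    [[-0.3,0,0],[0,0,0],0],
    [[-0.2,0,0],[0,0,0],0],
  ],
  grip_force=110,
)

```text
time: 12.1
tool_pos: [0.5265, -0.1804, 0.1318]
ee_rot: [-1.887, 1.564, 3.022]
wrist_force: [0.4, 0.1, -4.6]
finger_gap: 0.0243
```

```bash
python3 - <<'E'
from h import *
from rig import snapshot
p,R=rpt(); print(tocab(p))
s=snapshot("wrist");cv2.imwrite("pics/w10.png",s["image"][:,:,::-1])
s=snapshot("scene");i=s["image"][:,:,::-1]
cv2.imwrite("pics/s10.png",cv2.resize(i[100:240,180:340],None,fx=4,fy=4,interpolation=cv2.INTER_CUBIC))
E
```

```text
t 12.1 p [ 0.5265 -0.1804  0.1318] jaw -78.7 xdown [-0.007  0.001 -1.   ] F [ 0.4  0.1 -4.6] gap 0.0243 q [-0.4   0.2   1.44 -0.    1.51  0.98]
[-0.08336916  0.04925616]
```

View pics/w10.png

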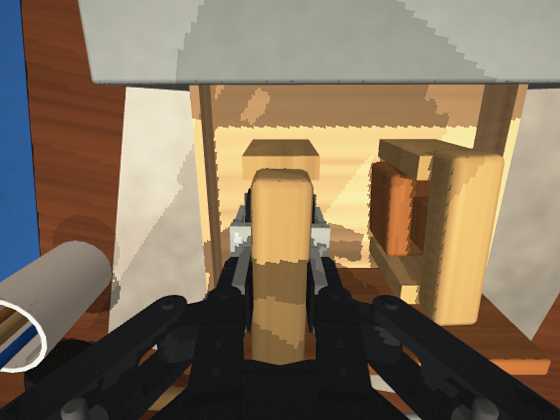

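View pics/s10.png

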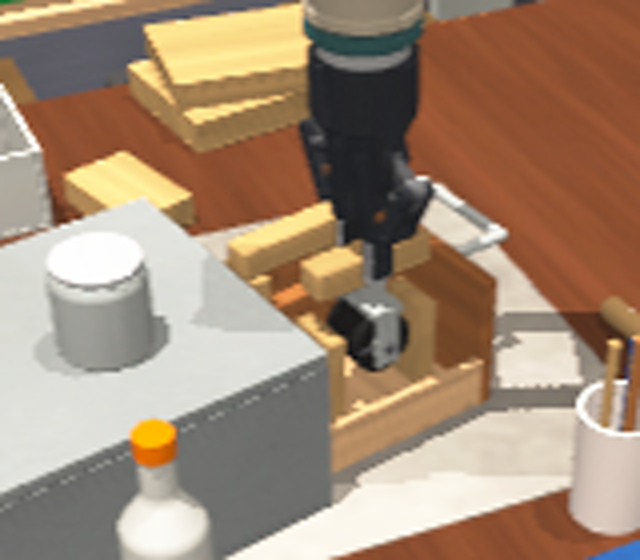

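```bash
cat >> h.py <<'E'
JA=np.radians(14.0)
JM=np.array([.5736,.2214])
def jig(x,y):  # relative to strip middle
    c,s=np.cos(JA),np.sin(JA); return JM+[c*x-s*y,s*x+c*y]
def tojig(X):
    c,s=np.cos(JA),np.sin(JA); d=np.array(X)[:2]-JM; return np.array([c*d[0]+s*d[1],-s*d[0]+c*d[1]])
E
python3 - <<'E'
from h import *
p,R=rpt()
print(jig(0,.075))
p2=p+[0,0,.13]
plan(p2,R,[*jig(0,.06),.27],down(JA),n=25,claw=0)
E
```

```text
t 12.2 p [ 0.5273 -0.1807  0.1328] jaw -78.7 xdown [-0.004 -0.    -1.   ] F [ 1.2 -1.  -4.6] gap 0.0236 q [-0.4   0.2   1.44 -0.    1.51  0.98]
[0.55545586 0.29417218]
rows 25 need 23.8
[[-0.01, 0.12, -0.45], [-0.93, -0.0, 0.0], 0]
[[-0.01, 0.15, -0.44], [-0.93, -0.0, 0.0], 0]
[[-0.01, 0.18, -0.43], [-0.93, -0.0, 0.0], 0]
[[-0.01, 0.2, -0.41], [-0.93, -0.0, 0.0], 0]
[[-0.01, 0.23, -0.4], [-0.93, -0.0, 0.0], 0]
[[-0.01, 0.26, -0.38], [-0.93, -0.0, 0.0], 0]
[[-0.01, 0.28, -0.37], [-0.93, -0.0, 0.0], 0]
[[-0.01, 0.3, -0.35], [-0.93, -0.0, 0.0], 0]
[[-0.01, 0.33, -0.33], [-0.93, -0.0, 0.0], 0]
[[-0.01, 0.35, -0.31], [-0.93, -0.0, 0.0], 0]
[[-0.01, 0.37, -0.28], [-0.93, -0.0, 0.0], 0]
[[-0.01, 0.38, -0.26], [-0.93, -0.0, 0.0], 0]
[[-0.01, 0.4, -0.23], [-0.93, -0.0, 0.0], 0]
[[-0.01, 0.41, -0.21], [-0.93, -0.0, 0.0], 0]
[[-0.01, 0.43, -0.18], [-0.93, -0.0, 0.0], 0]
[[-0.01, 0.44, -0.15], [-0.93, -0.0, 0.0], 0]
[[-0.01, 0.44, -0.12], [-0.93, -0.0, 0.0], 0]
[[-0.01, 0.45, -0.09], [-0.93, -0.0, 0.0], 0]
[[-0.01, 0.46, -0.06], [-0.93, -0.0, 0.0], 0]
[[-0.01, 0.46, -0.03], [-0.93, -0.0, 0.0], 0]
[[-0.01, 0.46, -0.0], [-0.93, -0.0, 0.0], 0]
[[-0.01, 0.46, 0.03], [-0.93, -0.0, 0.0], 0]
[[-0.01, 0.46, 0.05], [-0.93, -0.0, 0.0], 0]
[[-0.01, 0.45, 0.08], [-0.93, -0.0, 0.0], 0]
[[-0.01, 0.45, 0.11], [-0.93, -0.0, 0.0], 0]
```

Call:
move_arm(
  series=[
    [[-0.4,0,0],[0,0,0],0],
    [[-0.7,0,0],[0,0,0],0],
    [[-0.8,0,0],[0,0,0],0],
    [[-0.8,0,0],[0,0,0],0],
    [[-0.5,0.1,-0.3],[-0.5,0,0],0],
    [[0,0.12,-0.45],[-0.93,0,0],0],
    [[0,0.15,-0.44],[-0.93,0,0],0],
    [[0,0.18,-0.43],[-0.93,0,0],0],
    [[0,0.2,-0.41],[-0.93,0,0],0],
    [[0,0.23,-0.4],[-0.93,0,0],0],
  ],
)

```text
time: 13.03
tool_pos: [0.5306, -0.0748, 0.266]
ee_rot: [-2.158, 1.565, 3.118]
wrist_force: [0.4, 0.3, -4.2]
finger_gap: 0.0237
```

```bash
python3 - <<'E'
from h import *
p,R=rpt()
plan(p,R,[*jig(0,.06),.26],down(JA),n=20,claw=0)
E
```

```text
t 13.03 p [ 0.5306 -0.0748  0.266 ] jaw -57.7 xdown [-0.006  0.    -1.   ] F [ 0.4  0.3 -4.2] gap 0.0237 q [-0.21  0.08  1.3  -0.    1.76  0.8 ]
rows 20 need 18.4
[[0.01, 0.27, -0.36], [-0.9, -0.0, 0.0], 0]
[[0.01, 0.29, -0.34], [-0.9, -0.0, 0.0], 0]
[[0.01, 0.31, -0.32], [-0.9, -0.0, 0.0], 0]
[[0.01, 0.33, -0.3], [-0.9, -0.0, 0.0], 0]
[[0.01, 0.35, -0.28], [-0.9, -0.0, 0.0], 0]
[[0.01, 0.36, -0.26], [-0.9, -0.0, 0.0], 0]
[[0.01, 0.38, -0.23], [-0.9, -0.0, 0.0], 0]
[[0.01, 0.39, -0.21], [-0.9, -0.0, 0.0], 0]
[[0.01, 0.4, -0.18], [-0.9, -0.0, 0.0], 0]
[[0.01, 0.42, -0.16], [-0.9, -0.0, 0.0], 0]
[[0.01, 0.42, -0.13], [-0.9, -0.0, 0.0], 0]
[[0.01, 0.43, -0.11], [-0.9, -0.0, 0.0], 0]
[[0.01, 0.44, -0.08], [-0.9, -0.0, 0.0], 0]
[[0.01, 0.44, -0.05], [-0.9, -0.0, 0.0], 0]
[[0.01, 0.44, -0.02], [-0.9, -0.0, 0.0], 0]
[[0.01, 0.44, 0.01], [-0.9, -0.0, 0.0], 0]
[[0.01, 0.44, 0.03], [-0.9, -0.0, 0.0], 0]
[[0.01, 0.44, 0.06], [-0.9, -0.0, 0.0], 0]
[[0.01, 0.44, 0.09], [-0.9, -0.0, 0.0], 0]
[[0.01, 0.43, 0.12], [-0.9, -0.0, 0.0], 0]
```

Call:
move_arm(
  series=[
    [[0,0.27,-0.36],[-0.9,0,0],0],
    [[0,0.29,-0.34],[-0.9,0,0],0],
    [[0,0.31,-0.32],[-0.9,0,0],0],
    [[0,0.33,-0.3],[-0.9,0,0],0],
    [[0,0.35,-0.28],[-0.9,0,0],0],
    [[0,0.36,-0.26],[-0.9,0,0],0],
    [[0,0.38,-0.23],[-0.9,0,0],0],
    [[0,0.39,-0.21],[-0.9,0,0],0],
    [[0,0.4,-0.18],[-0.9,0,0],0],
    [[0,0.42,-0.16],[-0.9,0,0],0],
  ],
)

```text
time: 13.87
tool_pos: [0.5406, 0.1124, 0.2646]
ee_rot: [-2.808, 1.563, 3.129]
wrist_force: [0.0, 0.5, -4.9]
finger_gap: 0.0238
```

```bash
python3 - <<'E'
from h import *
p,R=rpt()
plan(p,R,[*jig(0,.06),.25],down(JA),n=9,claw=0)
E
```

```text
t 13.87 p [0.5406 0.1124 0.2646] jaw -19.8 xdown [-0.008  0.    -1.   ] F [ 0.   0.5 -4.9] gap 0.0238 q [0.14 0.13 1.25 0.   1.77 0.48]
rows 9 need 8.7
[[0.04, 0.45, -0.11], [-0.94, -0.01, 0.0], 0]
[[0.04, 0.46, -0.08], [-0.94, -0.01, 0.0], 0]
[[0.04, 0.46, -0.05], [-0.94, -0.01, 0.0], 0]
[[0.04, 0.47, -0.02], [-0.94, -0.01, 0.0], 0]
[[0.04, 0.47, 0.01], [-0.94, -0.01, 0.0], 0]
[[0.04, 0.47, 0.04], [-0.94, -0.01, 0.0], 0]
[[0.04, 0.46, 0.07], [-0.94, -0.01, 0.0], 0]
[[0.04, 0.46, 0.1], [-0.94, -0.01, 0.0], 0]
[[0.04, 0.45, 0.13], [-0.94, -0.01, 0.0], 0]
```

Call:
move_arm(
  series=[
    [[0.04,0.45,-0.11],[-0.94,0,0],0],
    [[0.04,0.45,-0.08],[-0.94,0,0],0],
    [[0.04,0.45,-0.05],[-0.94,0,0],0],
    [[0.04,0.45,-0.02],[-0.94,0,0],0],
    [[0.04,0.45,0.01],[-0.94,0,0],0],
    [[0.04,0.4,0.04],[-0.94,0,0],0],
    [[0.04,0.4,0.07],[-0.9,0,0],0],
    [[0.04,0.3,0.1],[-0.9,0,0],0],
    [[0,0.1,0],[0,0,0],0],
    [[0,0,0],[0,0,0],0],
  ],
)

```text
time: 14.7
tool_pos: [0.5526, 0.2619, 0.2478]
ee_rot: [2.999, 1.558, -3.079]
wrist_force: [-0.3, -0.2, -4.7]
finger_gap: 0.0242
```

```bash
python3 - <<'E'
from h import *
from rig import snapshot
p,R=rpt(); print(tojig(p))
s=snapshot("wrist");cv2.imwrite("pics/w11.png",s["image"][:,:,::-1])
s=snapshot("scene");i=s["image"][:,:,::-1]
cv2.imwrite("pics/s11.png",cv2.resize(i[190:360,240:420],None,fx=3.5,fy=3.5,interpolation=cv2.INTER_CUBIC))
E
```

```text
t 14.7 p [0.5526 0.2619 0.2478] jaw 11.8 xdown [-0.013 -0.001 -1.   ] F [-0.3 -0.2 -4.7] gap 0.0242 q [0.38 0.31 1.08 0.   1.77 0.18]
[-0.0105558   0.04435433]
```

View pics/w11.png

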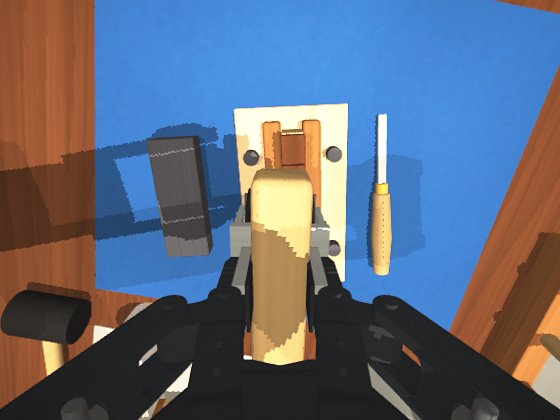

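View pics/s11.png

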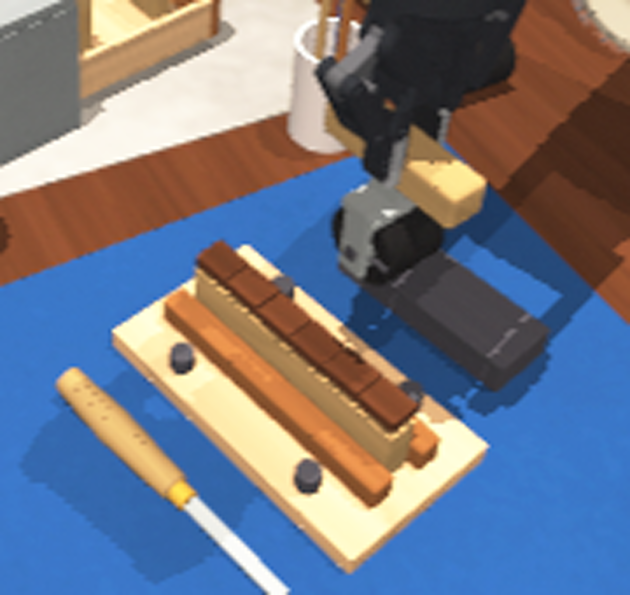

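```bash
python3 - <<'E'
from h import *
R0=Rn.from_euler("xyz",[2.999,1.558,-3.079]).as_matrix();p0=np.array([.5526,.2619,.2478])
p,R=rpt()
for n,uv,z in [("endL",(281,134),.079),("endR",(304,134),.079),("sL",(281,163),.079),("sR",(305,163),.079)]:
    X=wray(uv,z,p0,R0);print(n,uv,X.round(4),tojig(X).round(4))
print(tojig([.5525,.3095]),tojig([.5948,.1333]))
I=np.eye(3)
# tool-frame: use wray with p=0 and R mapping tool to itself; plane tool x=c
def tr(uv,c):
    d=TFC[:3,:3]@np.array([(uv[0]-279.264)/314.927,(uv[1]-201.22)/314.927,1]);o=TFC[:3,3]; return o+d*(c-o[0])/d[0]
for n,uv,c in [("far",(283,172),-.02),("farL",(253,185),-.02),("farR",(313,185),-.02),("midL",(253,260),-.0224),("midR",(313,260),-.0224)]: print(n,tr(uv,c).round(4))
E
```

```text
t 14.8 p [0.5528 0.2608 0.248 ] jaw 11.7 xdown [-0.013 -0.001 -1.   ] F [ 0.8 -0.5 -5.7] gap 0.0239 q [0.38 0.31 1.08 0.   1.77 0.17]
endL (281, 134) [0.5407 0.3075 0.079 ] [-0.0111  0.0915]
endR (304, 134) [0.5626 0.3121 0.079 ] [0.0112 0.0906]
sL (281, 163) [0.5466 0.2796 0.079 ] [-0.0122  0.063 ]
sR (305, 163) [0.57   0.2845 0.079 ] [0.0118 0.0621]
[0.00084008 0.09058761] [-0.00074305 -0.0906118 ]
far [-0.02    0.0511 -0.0002]
farL [-0.02    0.0458 -0.0123]
farR [-0.02    0.0458  0.0119]
midL [-0.0224  0.0132 -0.0129]
midR [-0.0224  0.0133  0.0127]
```

```bash
python3 - <<'E'
from h import *
p,R=rpt()
plan(p,R,[*jig(0,.075),.168],down(JA),n=6,claw=0)
E
```

```text
t 14.8 p [0.5528 0.2608 0.248 ] jaw 11.7 xdown [-0.013 -0.001 -1.   ] F [ 0.8 -0.5 -5.7] gap 0.0239 q [0.38 0.31 1.08 0.   1.77 0.17]
rows 6 need 2.4
[[0.33, 0.13, 0.04], [-0.1, -0.03, -0.0], 0]
[[0.33, 0.13, 0.04], [-0.1, -0.03, -0.0], 0]
[[0.33, 0.13, 0.04], [-0.1, -0.03, -0.0], 0]
[[0.33, 0.13, 0.04], [-0.1, -0.03, -0.0], 0]
[[0.33, 0.13, 0.04], [-0.1, -0.03, -0.0], 0]
[[0.33, 0.13, 0.04], [-0.1, -0.03, -0.0], 0]
```

Call:
move_arm(
  series=[
    [[0.3,0.13,0.04],[-0.1,-0.03,0],0],
    [[0.33,0.13,0.04],[-0.1,-0.03,0],0],
    [[0.33,0.13,0.04],[-0.1,-0.03,0],0],
    [[0.33,0.13,0.04],[-0.1,-0.03,0],0],
    [[0.33,0.13,0.04],[-0.1,-0.03,0],0],
    [[0.33,0.13,0.04],[-0.1,-0.03,0],0],
    [[0,0,0],[0,0,0],0],
    [[0,0,0],[0,0,0],0],
    [[0,0,0],[0,0,0],0],
    [[0,0,0],[0,0,0],0],
  ],
)

```text
time: 15.63
tool_pos: [0.5559, 0.2884, 0.1641]
ee_rot: [0.077, 1.568, 0.309]
wrist_force: [0.6, -0.1, -3.6]
finger_gap: 0.024
```

```bash
python3 - <<'E'
from h import *
p,R=rpt();print(tojig(p))
plan(p,R,[*jig(0,.075),.160],down(JA),n=4,claw=0)
E
```

```text
t 15.63 p [0.5559 0.2884 0.1641] jaw 13.3 xdown [ 0.002  0.001 -1.   ] F [ 0.6 -0.1 -3.6] gap 0.024 q [ 0.42  0.36  1.18 -0.    1.6   0.19]
[-0.00095213  0.06930371]
rows 4 need 0.2
[[0.03, 0.04, 0.01], [-0.04, 0.01, -0.0], 0]
[[0.03, 0.04, 0.01], [-0.04, 0.01, -0.0], 0]
[[0.03, 0.04, 0.01], [-0.04, 0.01, -0.0], 0]
[[0.03, 0.04, 0.01], [-0.04, 0.01, -0.0], 0]
```

Good. Press down gently and learn the stiffness.

Call:
move_arm(
  series=[
    [[0.03,0.05,0.01],[-0.04,0,0],0],
    [[0.05,0.05,0.01],[-0.04,0,0],0],
    [[0.05,0,0.01],[-0.04,0,0],0],
    [[0.05,0,0],[0,0,0],0],
    [[0.05,0,0],[0,0,0],0],
    [[0.05,0,0],[0,0,0],0],
    [[0.05,0,0],[0,0,0],0],
    [[0.05,0,0],[0,0,0],0],
    [[0.05,0,0],[0,0,0],0],
    [[0.05,0,0],[0,0,0],0],
  ],
)

```text
time: 16.47
tool_pos: [0.5576, 0.2947, 0.155]
ee_rot: [0.403, 1.556, 0.644]
wrist_force: [-6.7, 0.7, 7.5]
finger_gap: 0.0237
```

```bash
python3 - <<'E'
from h import *
p,R=rpt();print(tojig(p))
E
```

```text
t 16.47 p [0.5576 0.2947 0.155 ] jaw 13.8 xdown [ 0.012  0.009 -1.   ] F [-6.7  0.7  7.5] gap 0.0237 q [0.43 0.37 1.19 0.   1.57 0.18]
[0.00225408 0.07502522]
```

Call:
move_arm(
  series=[
    [[0.08,0,-0.02],[0,0,-0.03],0],
    [[0.1,0,-0.02],[0,0,-0.03],0],
    [[0.1,-0.1,-0.02],[0,0,-0.03],0],
    [[0.1,-0.2,-0.01],[0,0,0],0],
    [[0.1,-0.2,0],[0,0,0],0],
    [[0.1,-0.2,0],[0,0,0],0],
    [[0.1,-0.2,0],[0,0,0],0],
    [[0.1,-0.2,0],[0,0,0],0],
    [[0.1,-0.2,0],[0,0,0],0],
    [[0.1,-0.2,0],[0,0,0],0],
  ],
)

```text
time: 17.3
tool_pos: [0.5692, 0.2535, 0.1532]
ee_rot: [0.629, 1.512, 0.885]
wrist_force: [-10.7, -0.3, 18.1]
finger_gap: 0.0238
```

```bash
python3 - <<'E'
from h import *
from rig import snapshot
p,R=rpt();print(tojig(p), (R.T@down(JA)).round(3)[:, 0])
s=snapshot("scene");i=s["image"][:,:,::-1]
cv2.imwrite("pics/s12.png",cv2.resize(i[190:360,240:420],None,fx=3.5,fy=3.5,interpolation=cv2.INTER_CUBIC))
s=snapshot("wrist");cv2.imwrite("pics/w12.png",s["image"][:,:,::-1])
E
```

```text
t 17.3 p [0.5692 0.2535 0.1532] jaw 14.6 xdown [ 0.037  0.046 -0.998] F [-10.7  -0.3  18.1] gap 0.0238 q [0.35 0.32 1.25 0.03 1.52 0.09]
[0.00350072 0.03218979] [ 0.998 -0.035 -0.048]
```

View pics/s12.png

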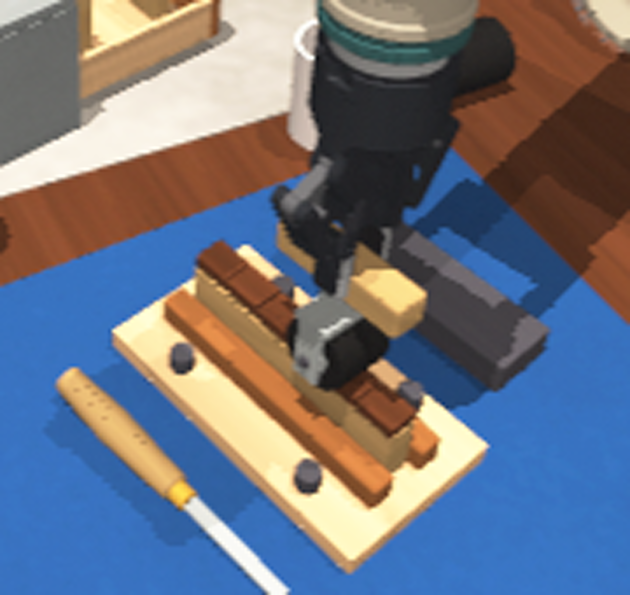

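View pics/w12.png

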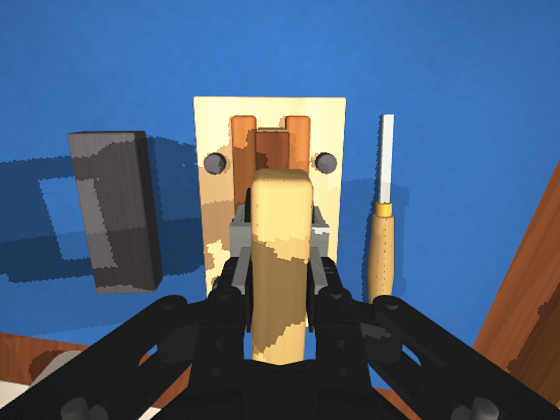

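Call:
move_arm(
  series=[
    [[0.08,-0.2,-0.03],[0,0.15,-0.13],0],
    [[0.08,-0.2,-0.03],[0,0.15,-0.13],0],
    [[0.08,-0.2,-0.03],[0,0.15,-0.13],0],
    [[0.08,-0.2,-0.03],[0,0.15,-0.13],0],
    [[0.08,-0.2,-0.03],[0,0.15,-0.13],0],
    [[0.08,-0.2,-0.03],[0,0.15,-0.13],0],
    [[0.08,-0.2,-0.02],[0,0.12,-0.1],0],
    [[0.08,-0.2,-0.02],[0,0.12,-0.1],0],
    [[0.08,-0.2,-0.02],[0,0.12,-0.1],0],
    [[0.08,-0.2,-0.02],[0,0.12,-0.1],0],
  ],
)

```text
time: 18.23
tool_pos: [0.59, 0.1804, 0.1531]
ee_rot: [-1.533, 1.534, -1.272]
wrist_force: [-4.7, 6.0, 9.7]
finger_gap: 0.0239
```

```bash
python3 - <<'E'
from h import *
p,R=rpt();print(tojig(p), np.degrees(Rn.from_matrix(R.T@down(JA)).as_rotvec()/4).round(2), "origin",(p+R@[.0776,0,0]).round(4),tojig(p+R@[.0776,0,0]))
E
```

```text
t 18.23 p [0.59   0.1804 0.1531] jaw 14.9 xdown [ 0.011 -0.035 -0.999] F [-4.7  6.   9.7] gap 0.0239 q [ 0.25  0.35  1.22 -0.04  1.57 -0.01]
[ 0.00602082 -0.04372583] [0.23 0.02 0.53] origin [0.5909 0.1777 0.0756] [ 0.00617691 -0.0465993 ]
```

Call:
move_arm(
  series=[
    [[0.08,-0.1,-0.04],[0.05,0,0.05],0],
    [[0.09,-0.1,-0.04],[0.05,0,0.05],0],
    [[0.1,-0.1,-0.04],[0.05,0,0.05],0],
    [[0.1,-0.1,-0.04],[0.02,0,0.05],0],
    [[0.1,-0.1,-0.03],[0,0.03,0.05],0],
    [[0.1,-0.1,-0.03],[0,0.03,0],0],
    [[0.1,-0.1,-0.03],[0,0.03,0],0],
    [[0.1,-0.1,-0.02],[0,0.03,0],0],
    [[0.1,-0.05,-0.02],[0,0.03,0],0],
    [[0.1,0,-0.02],[0,0.03,0],0],
  ],
)

```text
time: 19.07
tool_pos: [0.5959, 0.1467, 0.153]
ee_rot: [-0.403, 1.531, -0.153]
wrist_force: [-7.8, -0.6, 16.7]
finger_gap: 0.0242
```

```bash
python3 - <<'E'
from h import *
from rig import snapshot
p,R=rpt();print(tojig(p), np.degrees(Rn.from_matrix(R.T@down(JA)).as_rotvec()/4).round(2), "origin",(p+R@[.0776,0,0]).round(4),tojig(p+R@[.0776,0,0]))
s=snapshot("scene");i=s["image"][:,:,::-1]
cv2.imwrite("pics/s13.png",cv2.resize(i[190:360,240:420],None,fx=3.5,fy=3.5,interpolation=cv2.INTER_CUBIC))
E
```

```text
t 19.07 p [0.5959 0.1467 0.153 ] jaw 14.3 xdown [ 0.039 -0.006 -0.999] F [-7.8 -0.6 16.7] gap 0.0242 q [ 0.19  0.31  1.27 -0.01  1.53 -0.06]
[ 0.00361724 -0.07784194] [0.08 0.53 0.22] origin [0.599  0.1463 0.0755] [ 0.00647652 -0.07904224]
```

View pics/s13.png

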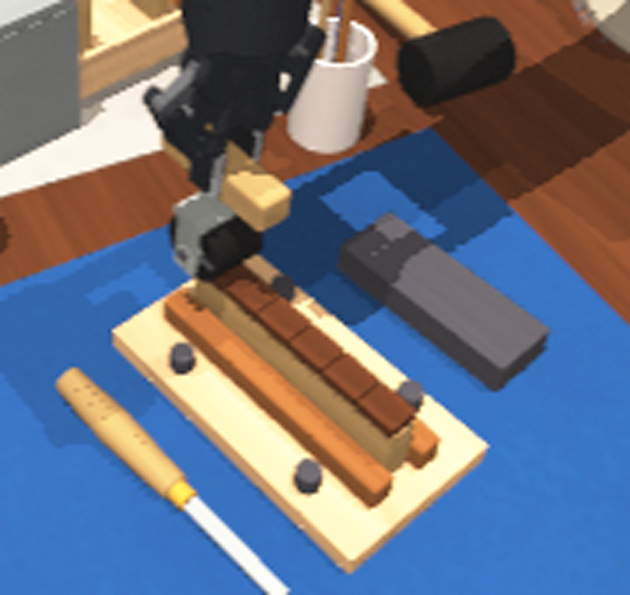

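Call:
move_arm(
  series=[
    [[0.1,0.05,-0.02],[0,0.1,0.03],0],
    [[0.1,0.15,-0.02],[0,0.1,0.05],0],
    [[0.1,0.22,-0.02],[0,0.1,0.08],0],
    [[0.1,0.22,-0.02],[0,0.1,0.08],0],
    [[0.1,0.22,-0.02],[0,0.1,0.08],0],
    [[0.1,0.22,-0.02],[0,0.1,0.08],0],
    [[0.1,0.22,-0.02],[0,0.1,0.08],0],
    [[0.1,0.22,-0.02],[0,0.1,0.08],0],
    [[0.1,0.22,-0.02],[0,0.1,0.08],0],
    [[0.1,0.22,-0.02],[0,0.1,0.08],0],
  ],
)

```text
time: 19.95
tool_pos: [0.5805, 0.2206, 0.1531]
ee_rot: [1.004, 1.539, 1.249]
wrist_force: [-3.9, -1.9, 14.4]
finger_gap: 0.024
```

```bash
python3 - <<'E'
from h import *
p,R=rpt();print(tojig(p), np.degrees(Rn.from_matrix(R.T@down(JA)).as_rotvec()/4).round(2), "origin",(p+R@[.0776,0,0]).round(4),tojig(p+R@[.0776,0,0]))
E
```

```text
t 19.95 p [0.5805 0.2206 0.1531] jaw 14.0 xdown [ 0.01  0.03 -1.  ] F [-3.9 -1.9 14.4] gap 0.024 q [0.29 0.34 1.23 0.03 1.55 0.05]
[ 0.00651766 -0.00249164] [ 0.01  0.24 -0.38] origin [0.5813 0.2229 0.0755] [ 0.00782696 -0.00043207]
```

Call:
move_arm(
  series=[
    [[0.12,0.22,-0.05],[0,0.08,-0.05],0],
    [[0.12,0.22,-0.05],[0,0.08,-0.08],0],
    [[0.12,0.22,-0.05],[0,0.08,-0.08],0],
    [[0.12,0.22,-0.05],[0,0.08,-0.08],0],
    [[0.12,0.22,-0.05],[0,0.08,-0.05],0],
    [[0.12,0.22,-0.05],[0,0.08,0],0],
    [[0.12,0.22,-0.04],[0,0.06,0],0],
    [[0.12,0.22,-0.04],[0,0.06,0],0],
    [[0.12,0.15,-0.03],[0,0.06,0],0],
    [[0.12,0.05,-0.02],[0,0.06,0],0],
  ],
)

```text
time: 20.78
tool_pos: [0.5609, 0.3017, 0.1532]
ee_rot: [0.182, 1.529, 0.426]
wrist_force: [-8.3, -3.1, 18.9]
finger_gap: 0.0239
```

```bash
python3 - <<'E'
from h import *
p,R=rpt();print(tojig(p), np.degrees(Rn.from_matrix(R.T@down(JA)).as_rotvec()/4).round(2), "origin",(p+R@[.0776,0,0]).round(4),tojig(p+R@[.0776,0,0]))
E
```

```text
t 20.78 p [0.5609 0.3017 0.1532] jaw 14.0 xdown [ 0.038  0.017 -0.999] F [-8.3 -3.1 18.9] gap 0.0239 q [ 0.44  0.37  1.19 -0.    1.54  0.19]
[0.00706708 0.08098292] [-0.    0.58 -0.11] origin [0.5638 0.303  0.0756] [0.01022416 0.08156417]
```

Call:
move_arm(
  series=[
    [[-0.3,0,0],[0,0.1,0],0],
    [[-0.5,0,-0.1],[0,0.12,-0.03],0],
    [[-0.6,0,-0.1],[0,0.12,-0.03],0],
    [[-0.6,0,0],[0,0.12,-0.03],0],
    [[-0.6,-0.2,0],[0,0.1,0],0],
    [[-0.4,-0.4,0],[0.5,0,0],0],
    [[0,-0.45,0],[0.9,0,0],0],
    [[0,-0.45,0],[0.9,0,0],0],
    [[0,-0.45,0.03],[0.9,0,0],0],
    [[0,-0.45,0.06],[0.9,0,0],0],
  ],
)

```text
time: 21.62
tool_pos: [0.5686, 0.2056, 0.2707]
ee_rot: [-2.996, 1.57, -3.041]
wrist_force: [0.1, -0.5, -5.9]
finger_gap: 0.0237
```

```bash
python3 - <<'E'
from h import *
from rig import snapshot
p,R=rpt()
plan(p,R,[*cab(-.083,.048),.27],down(CA-np.pi/2),n=20,claw=0)
s=snapshot("scene");i=s["image"][:,:,::-1]
cv2.imwrite("pics/s14.png",cv2.resize(i[230:340,270:380],None,fx=5.4,fy=5.4,interpolation=cv2.INTER_CUBIC))
E
```

```text
t 21.62 p [0.5686 0.2056 0.2707] jaw -2.6 xdown [-0.001 -0.    -1.   ] F [ 0.1 -0.5 -5.9] gap 0.0237 q [0.29 0.28 1.07 0.   1.79 0.33]
rows 20 need 19.5
[[0.0, -0.49, -0.03], [0.95, -0.0, 0.0], 0]
[[0.0, -0.49, 0.0], [0.95, -0.0, 0.0], 0]
[[0.0, -0.49, 0.03], [0.95, -0.0, 0.0], 0]
[[0.0, -0.48, 0.07], [0.95, -0.0, 0.0], 0]
[[0.0, -0.48, 0.1], [0.95, -0.0, 0.0], 0]
[[0.0, -0.47, 0.13], [0.95, -0.0, 0.0], 0]
[[0.0, -0.46, 0.16], [0.95, -0.0, 0.0], 0]
[[0.0, -0.45, 0.19], [0.95, -0.0, 0.0], 0]
[[0.0, -0.43, 0.22], [0.95, -0.0, 0.0], 0]
[[0.0, -0.42, 0.25], [0.95, -0.0, 0.0], 0]
[[0.0, -0.4, 0.28], [0.95, -0.0, 0.0], 0]
[[0.0, -0.38, 0.3], [0.95, -0.0, 0.0], 0]
[[0.0, -0.36, 0.33], [0.95, -0.0, 0.0], 0]
[[0.0, -0.34, 0.35], [0.95, -0.0, 0.0], 0]
[[0.0, -0.31, 0.37], [0.95, -0.0, 0.0], 0]
[[0.0, -0.29, 0.39], [0.95, -0.0, 0.0], 0]
[[0.0, -0.26, 0.41], [0.95, -0.0, 0.0], 0]
[[0.0, -0.23, 0.43], [0.95, -0.0, 0.0], 0]
[[0.0, -0.21, 0.44], [0.95, -0.0, 0.0], 0]
[[0.0, -0.18, 0.45], [0.95, -0.0, 0.0], 0]
```

View pics/s14.png

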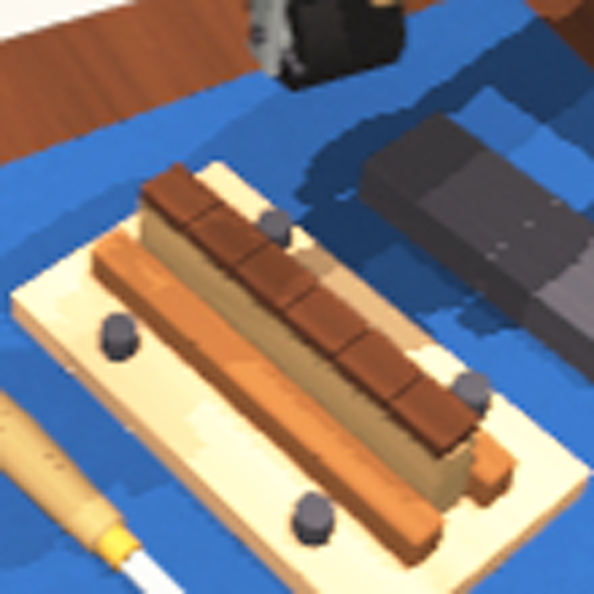

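```bash
python3 - <<'E'
from h import *
im=cv2.imread("pics/s14.png")
for y in [.09,.06,.03,0,-.03,-.06,-.09]:
  for z in (.075,.081):
    P=np.array(proj(SC,np.array([*jig(.012,y),z])))
    c=((P-[270,230])*5.4+2.2); print(y,z,c.round(0))
    cv2.circle(im,tuple(int(v) for v in c),2,(0,255,0) if z==.075 else (255,0,0),-1)
cv2.imwrite("pics/s14b.png",im)
o=cv2.imread("pics/scene0.png")[230:340,270:380]; o=cv2.resize(o,None,fx=5.4,fy=5.4,interpolation=cv2.INTER_CUBIC); cv2.imwrite("pics/s0b.png",o[100:500,100:550])
E
```

```text
0.09 0.075 [440. 445.]
0.09 0.081 [442. 436.]
0.06 0.075 [385. 396.]
0.06 0.081 [386. 387.]
0.03 0.075 [331. 349.]
0.03 0.081 [333. 340.]
0 0.075 [280. 304.]
0 0.081 [281. 295.]
-0.03 0.075 [231. 261.]
-0.03 0.081 [232. 251.]
-0.06 0.075 [183. 219.]
-0.06 0.081 [184. 210.]
-0.09 0.075 [138. 179.]
-0.09 0.081 [139. 170.]
```

View pics/s14b.png

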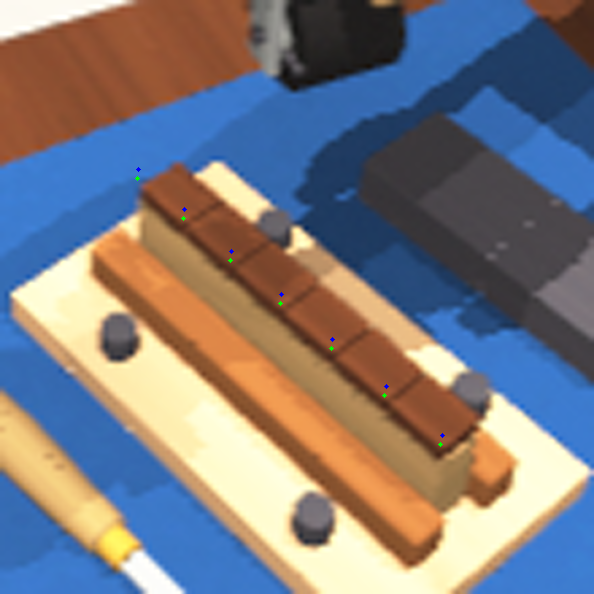

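View pics/s0b.png

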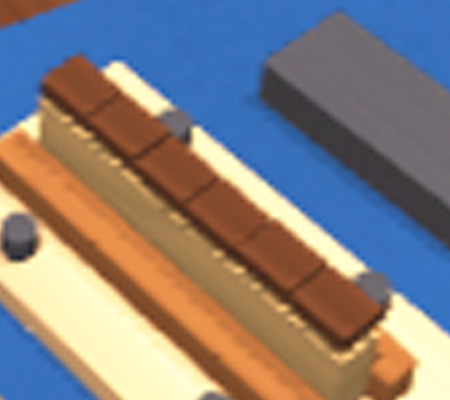

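Call:
move_arm(
  series=[
    [[0,-0.49,-0.03],[0.95,0,0],0],
    [[0,-0.49,0],[0.95,0,0],0],
    [[0,-0.49,0.03],[0.95,0,0],0],
    [[0,-0.48,0.07],[0.95,0,0],0],
    [[0,-0.48,0.1],[0.95,0,0],0],
    [[0,-0.47,0.13],[0.95,0,0],0],
    [[0,-0.46,0.16],[0.95,0,0],0],
    [[0,-0.45,0.19],[0.95,0,0],0],
    [[0,-0.43,0.22],[0.95,0,0],0],
    [[0,-0.42,0.25],[0.95,0,0],0],
  ],
)

```text
time: 22.5
tool_pos: [0.5449, 0.0012, 0.2598]
ee_rot: [-1.904, 1.564, -2.646]
wrist_force: [-0.0, -0.1, -4.1]
finger_gap: 0.0238
```

```bash
python3 - <<'E'
from h import *
p,R=rpt()
plan(p,R,[*cab(-.083,.048),.25],down(CA-np.pi/2),n=10,claw=0)
E
```

```text
t 22.5 p [0.5449 0.0012 0.2598] jaw -42.5 xdown [-0.006 -0.003 -1.   ] F [-0.  -0.1 -4.1] gap 0.0238 q [-0.06  0.11  1.28 -0.    1.75  0.68]
rows 10 need 9.3
[[0.03, -0.37, 0.28], [0.91, -0.0, 0.01], 0]
[[0.03, -0.35, 0.3], [0.91, -0.0, 0.01], 0]
[[0.03, -0.33, 0.32], [0.91, -0.0, 0.01], 0]
[[0.03, -0.31, 0.34], [0.91, -0.0, 0.01], 0]
[[0.03, -0.29, 0.36], [0.91, -0.0, 0.01], 0]
[[0.03, -0.26, 0.38], [0.91, -0.0, 0.01], 0]
[[0.03, -0.24, 0.39], [0.91, -0.0, 0.01], 0]
[[0.02, -0.21, 0.41], [0.91, -0.0, 0.01], 0]
[[0.02, -0.19, 0.42], [0.91, -0.0, 0.01], 0]
[[0.02, -0.16, 0.43], [0.91, -0.0, 0.01], 0]
```

Call:
move_arm(
  series=[
    [[0,-0.37,0.28],[0.9,0,0],0],
    [[0,-0.35,0.3],[0.9,0,0],0],
    [[0,-0.33,0.32],[0.9,0,0],0],
    [[0,-0.31,0.34],[0.9,0,0],0],
    [[0,-0.29,0.36],[0.9,0,0],0],
    [[0,-0.26,0.38],[0.9,0,0],0],
    [[0,-0.22,0.37],[0.9,0,0],0],
    [[0,-0.18,0.35],[0.85,0,0],0],
    [[0,-0.1,0.2],[0.6,0,0],0],
    [[0,0,0],[0.2,0,0],0],
  ],
)

```text
time: 23.33
tool_pos: [0.5273, -0.1621, 0.2505]
ee_rot: [-1.399, 1.558, -2.729]
wrist_force: [-0.0, -0.1, -4.1]
finger_gap: 0.0237
```

```bash
python3 - <<'E'
from h import *
from rig import snapshot
p,R=rpt();print(tocab(p))
plan(p,R,[*cab(-.0825,.048),.2],down(CA-np.pi/2),n=6,claw=0)
s=snapshot("wrist");cv2.imwrite("pics/w15.png",s["image"][:,:,::-1])
s=snapshot("top");i=s["image"][:,:,::-1];cv2.imwrite("pics/t15.png",cv2.resize(i[120:320,290:460],None,fx=3,fy=3,interpolation=cv2.INTER_CUBIC))
E
```

```text
t 23.33 p [ 0.5273 -0.1621  0.2505] jaw -76.2 xdown [-0.011 -0.005 -1.   ] F [-0.  -0.1 -4.1] gap 0.0237 q [-0.36  0.13  1.28 -0.01  1.74  0.97]
[-0.07900567  0.06705323]
rows 6 need 1.5
[[0.21, -0.02, 0.08], [0.11, 0.01, 0.03], 0]
[[0.21, -0.02, 0.08], [0.11, 0.01, 0.03], 0]
[[0.21, -0.02, 0.08], [0.11, 0.01, 0.03], 0]
[[0.21, -0.02, 0.08], [0.11, 0.01, 0.03], 0]
[[0.21, -0.01, 0.08], [0.11, 0.01, 0.03], 0]
[[0.21, -0.01, 0.08], [0.11, 0.01, 0.03], 0]
```

View pics/w15.png

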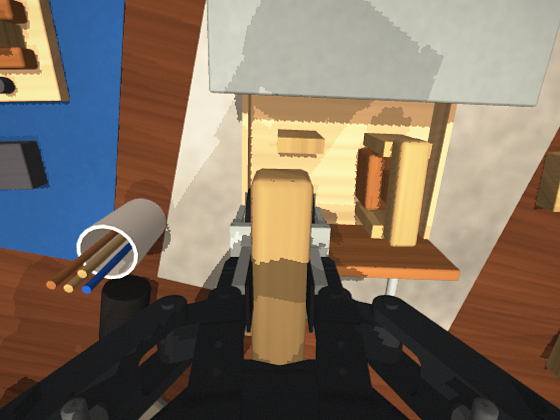

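View pics/t15.png

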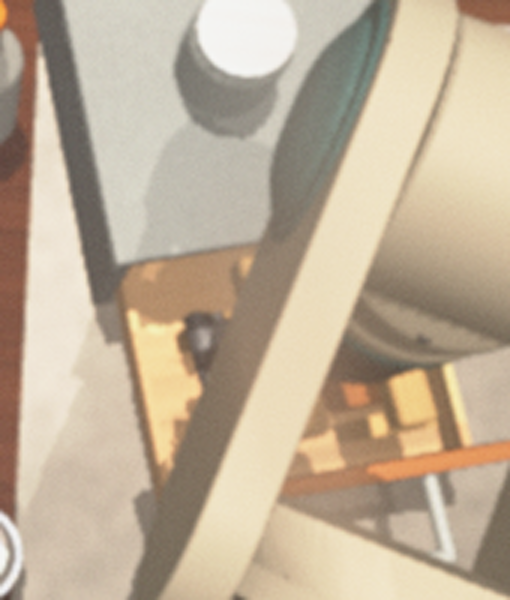

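```bash
python3 - <<'E'
from h import *
R0=Rn.from_euler("xyz",[-1.399,1.558,-2.729]).as_matrix();p0=np.array([.5273,-.1621,.2505])
for uv in [(278,131),(322,131),(279,143),(322,142),(345,271),(460,271)]:
    z=.098 if uv[1]<200 else .12
    X=wray(uv,z,p0,R0);print(uv,tocab(X).round(4))
E
```

```text
(278, 131) [-0.0299  0.072 ]
(322, 131) [-0.0281  0.0316]
(279, 143) [-0.0408  0.0706]
(322, 142) [-0.038   0.0308]
(345, 271) [-0.16 -0.  ]
(460, 271) [-0.1548 -0.1134]
```

Call:
move_arm(
  series=[
    [[0.1,-0.01,0.08],[0.1,0,0.03],0],
    [[0.25,-0.01,0.08],[0.12,0,0.03],0],
    [[0.25,-0.01,0.08],[0.12,0,0.03],0],
    [[0.25,0,0.08],[0.12,0,0.03],0],
    [[0.25,0,0.08],[0.12,0,0.03],0],
    [[0.1,0,0.05],[0.1,0,0.03],0],
    [[0,0,0],[0,0,0],0],
    [[0,0,0],[0,0,0],0],
    [[0,0,0],[0,0,0],0],
    [[0,0,0],[0,0,0],0],
  ],
)

```text
time: 24.27
tool_pos: [0.5305, -0.1767, 0.1946]
ee_rot: [-2.707, 1.569, 2.205]
wrist_force: [0.1, -0.3, -4.5]
finger_gap: 0.0242
```

```bash
python3 - <<'E'
from h import *
p,R=rpt();print(tocab(p))
plan(p,R,[*cab(-.081,.049),.12],down(CA-np.pi/2),n=6,claw=0)
E
```

```text
t 24.27 p [ 0.5305 -0.1767  0.1946] jaw -78.5 xdown [-0.001  0.001 -1.   ] F [ 0.1 -0.3 -4.5] gap 0.0242 q [-0.39  0.16  1.35  0.    1.63  0.98]
[-0.07867727  0.05210703]
rows 6 need 2.1
[[0.31, -0.01, 0.01], [0.01, -0.0, 0.0], 0]
[[0.31, -0.01, 0.01], [0.01, -0.0, 0.0], 0]
[[0.31, -0.01, 0.01], [0.01, -0.0, 0.0], 0]
[[0.31, -0.01, 0.01], [0.01, -0.0, 0.0], 0]
[[0.31, -0.01, 0.01], [0.01, -0.0, 0.0], 0]
[[0.31, -0.01, 0.01], [0.01, -0.0, 0.0], 0]
```

Call:
move_arm(
  series=[
    [[0.1,-0.02,0.03],[0.01,0,0],0],
    [[0.25,-0.01,0.02],[0,0,0],0],
    [[0.3,0,0.01],[0,0,0],0],
    [[0.3,0,0.01],[0,0,0],0],
    [[0.3,0,0.01],[0,0,0],0],
    [[0.3,0,0.01],[0,0,0],0],
    [[0.15,0,0],[0,0,0],0],
    [[0,0,0],[0,0,0],0],
    [[0,0,0],[0,0,0],0],
    [[0,0,0],[0,0,0],0],
  ],
)

```text
time: 25.1
tool_pos: [0.5295, -0.1804, 0.1194]
ee_rot: [-2.823, 1.569, 2.089]
wrist_force: [0.4, -0.7, -4.4]
finger_gap: 0.0238
```

```bash
python3 - <<'E'
from h import *
from rig import snapshot
p,R=rpt();print(tocab(p))
plan(p,R,[*cab(-.081,.049),.103],down(CA-np.pi/2),n=4,claw=0)
s=snapshot("wrist");cv2.imwrite("pics/w16.png",s["image"][:,:,::-1])
s=snapshot("scene");i=s["image"][:,:,::-1]
cv2.imwrite("pics/s16.png",cv2.resize(i[100:240,180:340],None,fx=4,fy=4,interpolation=cv2.INTER_CUBIC))
E
```

```text
t 25.1 p [ 0.5295 -0.1804  0.1194] jaw -78.6 xdown [-0.001  0.001 -1.   ] F [ 0.4 -0.7 -4.4] gap 0.0238 q [-0.39  0.21  1.45  0.    1.48  0.98]
[-0.08032649  0.04868048]
rows 4 need 0.5
[[0.1, -0.0, -0.0], [0.02, -0.0, 0.0], 0]
[[0.1, -0.0, -0.0], [0.02, -0.0, 0.0], 0]
[[0.1, -0.0, -0.0], [0.02, -0.0, 0.0], 0]
[[0.1, -0.0, -0.0], [0.02, -0.0, 0.0], 0]
```

View pics/w16.png

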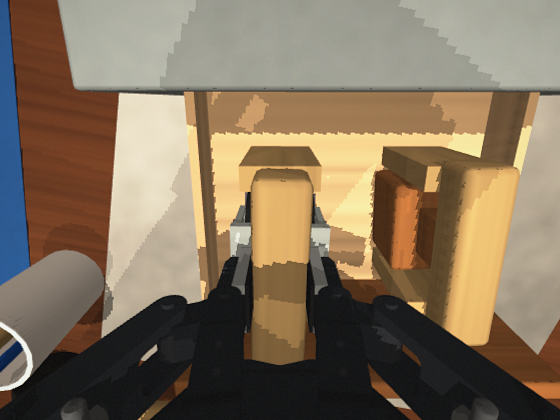

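View pics/s16.png

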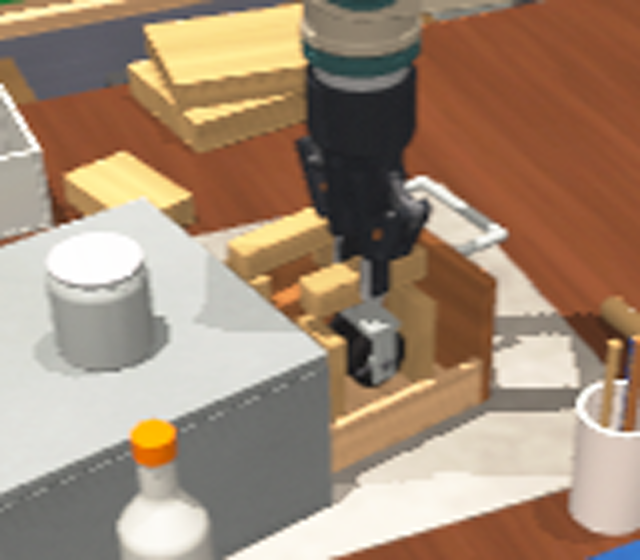

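Call:
move_arm(
  series=[
    [[0.05,0,0],[0,0,0],0],
    [[0.1,0,0],[0,0,0],0],
    [[0.1,0,0],[0,0,0],0],
    [[0.1,0,0],[0,0,0],0],
    [[0.05,0,0],[0,0,0],0],
    [[0.03,0,0],[0,0,0],0],
    [[0.02,0,0],[0,0,0],0],
    [[0,0,0],[0,0,0],0],
    [[0,0,0],[0,0,0],0],
    [[0,0,0],[0,0,0],0],
  ],
)

```text
time: 26.03
tool_pos: [0.5311, -0.1809, 0.1026]
ee_rot: [1.157, 1.566, -0.214]
wrist_force: [-0.2, 0.6, -4.6]
finger_gap: 0.0238
```

```bash
python3 - <<'E'
from h import *
p,R=rpt();print(tocab(p))
E
```

```text
t 26.03 p [ 0.5311 -0.1809  0.1026] jaw -78.5 xdown [ 0.005 -0.001 -1.   ] F [-0.2  0.6 -4.6] gap 0.0238 q [-0.39  0.23  1.47  0.    1.44  0.98]
[-0.0788949   0.04784049]
```

Still hanging (−4.6 N); lower until the posts carry it.

Call:
move_arm(
  series=[
    [[0.03,-0.01,0],[0,0,0],0],
    [[0.03,-0.01,0],[0,0,0],0],
    [[0.03,-0.01,0],[0,0,0],0],
    [[0.02,0,0],[0,0,0],0],
    [[0,0,0],[0,0,0],0],
    [[0,0,0],[0,0,0],0],
    [[0,0,0],[0,0,0],0],
    [[0,0,0],[0,0,0],0],
    [[0,0,0],[0,0,0],0],
    [[0,0,0],[0,0,0],0],
  ],
)

```text
time: 26.87
tool_pos: [0.5314, -0.1809, 0.1024]
ee_rot: [1.187, 1.561, -0.184]
wrist_force: [-1.1, 2.4, 3.0]
finger_gap: 0.0237
```

```bash
python3 - <<'E'
from h import *
p,R=rpt();print(tocab(p))
E
```

```text
t 26.87 p [ 0.5314 -0.1809  0.1024] jaw -78.5 xdown [ 0.01  -0.002 -1.   ] F [-1.1  2.4  3. ] gap 0.0237 q [-0.4   0.22  1.47  0.    1.44  0.98]
[-0.07867065  0.04774501]
```

Now it rests (+3 N). Open to 0.6 and rise.

Call:
move_arm(
  series=[
    [[0,0,0],[0,0,0],0.6],
    [[0,0,0],[0,0,0],0.6],
    [[0,0,0],[0,0,0],0.6],
    [[0,0,0],[0,0,0],0.6],
    [[0,0,0],[0,0,0],0.6],
    [[-0.2,0,0],[0,0,0],0.6],
    [[-0.5,0,0],[0,0,0],0.6],
    [[-0.7,0,0],[0,0,0],0.6],
    [[-0.8,0,0],[0,0,0],0.6],
    [[-0.7,0,0],[0,0,0],0.6],
  ],
)

```text
time: 27.7
tool_pos: [0.5275, -0.1804, 0.2158]
ee_rot: [-2.532, 1.568, 2.38]
wrist_force: [0.9, -0.4, 0.2]
finger_gap: 0.0516
```

Call:
move_arm(
  series=[
    [[-0.5,-0.2,0],[0,0,0],0.6],
    [[0,-0.3,0],[0,0,0],0.6],
    [[0,0,0],[0,0,0],0.6],
    [[0,0,0],[0,0,0],0.6],
    [[0,0,0],[0,0,0],0.6],
    [[0,0,0],[0,0,0],0.6],
    [[0,0,0],[0,0,0],0.6],
    [[0,0,0],[0,0,0],0.6],
    [[0,0,0],[0,0,0],0.6],
    [[0,0,0],[0,0,0],0.6],
  ],
)

```text
time: 28.53
tool_pos: [0.5103, -0.1845, 0.2453]
ee_rot: [1.091, 1.562, -0.279]
wrist_force: [-0.2, -0.7, -0.2]
finger_gap: 0.0515
```

```bash
python3 - <<'E'
from h import *
from rig import snapshot
p,R=rpt()
s=snapshot("wrist");cv2.imwrite("pics/w17.png",s["image"][:,:,::-1])
s=snapshot("scene");i=s["image"][:,:,::-1]
cv2.imwrite("pics/s17.png",cv2.resize(i[100:360,150:420],None,fx=2.2,fy=2.2,interpolation=cv2.INTER_CUBIC))
for uv in [(0,0)]: pass
E
```

```text
t 28.53 p [ 0.5103 -0.1845  0.2453] jaw -78.5 xdown [ 0.009 -0.003 -1.   ] F [-0.2 -0.7 -0.2] gap 0.0515 q [-0.42  0.09  1.33  0.    1.71  0.95]
```

View pics/w17.png

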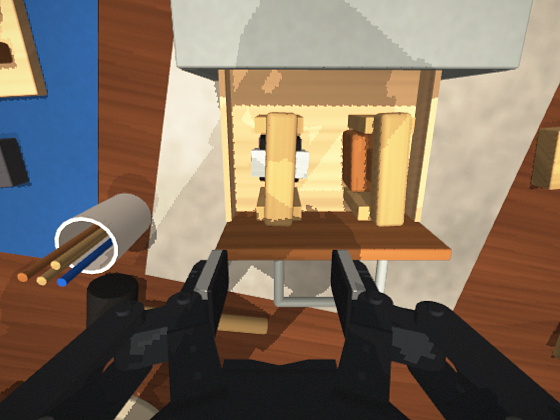

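View pics/s17.png

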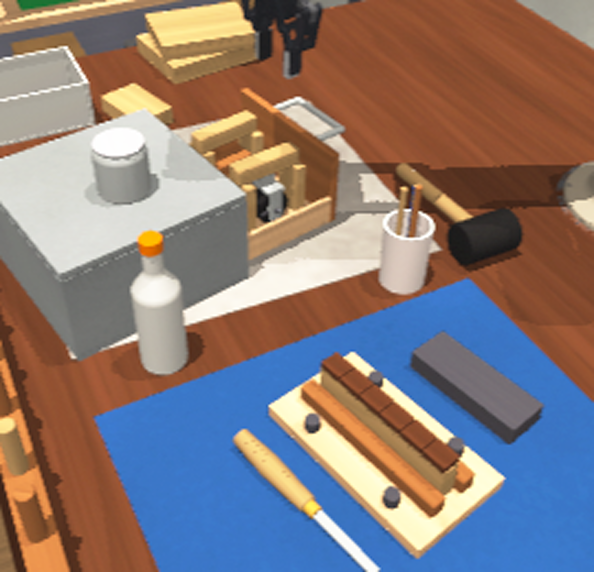

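```bash
python3 - <<'E'
from h import *
R0=Rn.from_euler("xyz",[1.091,1.562,-.279]).as_matrix();p0=np.array([.5103,-.1845,.2453])
for n,uv,z in [("far",(281,114),.123),("near",(279,225),.112),("L",(266,165),.124),("R",(297,165),.124),("blk L",(378,165),.124),("blkR",(410,165),.124)]:
    print(n,tocab(wray(uv,z,p0,R0)).round(4))
from rig import order
print(order.sign_off())
E
```

```text
far [-0.0316  0.0487]
near [-0.133   0.0497]
L [-0.0735  0.0611]
R [-0.0734  0.0348]
blk L [-0.073  -0.0342]
blkR [-0.0729 -0.0615]
the job is handed in; nothing more can be done
None
```

I opened the drawer by about 0.16 m and took the roller from the left rest. I rolled the strip end to end and back, then set the roller on the same rest, let go and handed the job in at about 28.5 s. I got no verdict back.

**Strip:** the wheel ran at the same height, within about 0.2 mm, at each point I read along the strip. It was pressed with roughly 14–24 N, against the 8 N a section needs. In the scene picture the section edges lined up with the seated height, but that picture resolves height only to a few millimetres. The constant wheel height is therefore the main evidence that all six are seated.

**Roller:** the last wrist picture shows it resting on both posts, its handle centred near cabinet (-0.082, 0.048). The rest should be at about (-0.080, 0.050), so it is a few millimetres off at most. It looks upright, and the gripper was clear, with the wrist force near zero.

**Other things on the bench:** the burnishing block stayed on its rest. The crock, glue bottle, tin, stone and gouge look undisturbed in the pictures.

**What went wrong or disagreed:**
- The first try at hooking the drawer handle passed over the bar.
- In the pictures the fingertips reached only about to the TCP, not the stated 25 mm ahead of it. I went lower for the second pull and for the roller grasp, and both worked.
- The tool tilted up to about 3° while pressing; I corrected this as I rolled.

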